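# Unload, lay up composite panels on the suction plate and set the suction

## Task

First turn the suction regulator's dial back to off, its end stop. Clear the finished round disc off the suction plate into the shallow grey tray, then lay all the rectangular brown panels on the plate in one straight row, end to end from the dark stop block and in line with it, each butted flush against its neighbour so that no gap is left, and close the row with the steel bar with the black grip, butted against the last panel; any order of panels will do. With the row closed, turn the dial up to the long thick mark, and do not knock over the cup.

Things in the scene. Friction and masses are not known exactly. Their poses are not given: they have to be found in the camera images.
- panel_1: loose rectangular panel of brown laminate with a grey-brown top, 50 (its x) x 64 (its y) x 20 mm (z), about 0.1 kg, lying flat on the table; origin at the centre of its underside. All panels are alike and any may take any place; between two and four are there at a start (absent ones read None).
- panel_2: loose rectangular panel of brown laminate with a grey-brown top, 50 (its x) x 64 (its y) x 20 mm (z), about 0.1 kg, lying flat on the table; origin at the centre of its underside. All panels are alike and any may take any place; between two and four are there at a start (absent ones read None).
- panel_3: loose rectangular panel of brown laminate with a grey-brown top, 50 (its x) x 64 (its y) x 20 mm (z), about 0.1 kg, lying flat on the table; origin at the centre of its underside. All panels are alike and any may take any place; between two and four are there at a start (absent ones read None).
- panel_4: loose rectangular panel of brown laminate with a grey-brown top, 50 (its x) x 64 (its y) x 20 mm (z), about 0.1 kg, lying flat on the table; origin at the centre of its underside. All panels are alike and any may take any place; between two and four are there at a start (absent ones read None).
- end_bar: steel closing bar, 70 (its x) x 32 (its y) x 20 mm, with a black grip block standing in the middle of its top: 30 (x) x 22 (y) mm, from 20 to 54 mm above the underside; 0.4 kg, loose. Origin at the centre of the underside. In the row its long x lies across the row, like the stop block; it may be either way round.
- row_start (a point): point on the plate's top face (6 mm above the table), on its centre line, at the face of the stop block where the first panel is butted. y: the direction the row grows; x: across the row; z up. Stop block: fixed, dark steel, 50 (x) x 20 (y) x 20 mm high, at y -20 to 0. The first panel's centre belongs at x 0, y 32 mm, each next one 64 mm farther.
- disc: loose finished disc of the same brown laminate, 54 mm across, 20 mm thick, 0.08 kg, lying flat on the suction plate at the start; origin at the centre of its underside.
- tray: fixed shallow grey tray, square, 110 x 110 mm outside, 102 inside, floor 4 mm thick, walls to 14 mm above the table, beside one end of the plate; origin at the centre of its underside.
- plate: fixed aluminium suction plate 150 (x) x 380 (y) x 6 mm with black dots and a thin black centre line; origin at the centre of its underside, axes as row_start, which lies at its y -150 mm. Its place and yaw vary.
- dial (a joint): angle of the suction dial, rad: 0 at off (end stop; that mark has a dot beyond it), growing clockwise seen from above, up to 4.0. Marks every 0.4; the one long thick mark is at 2.4. It stays where it is left (friction 0.05 N m), starts partly on, and can be regripped as often as needed.
- dial_grip (a point): on the dial's axis, 88 mm above the table, where the TCP may grip; turns with the dial. Black disc, radius 27 mm, with a finger bar on it 48 (this point's x) x 12 (y) x 26 mm high, its top 93 mm up. The bar's -x end is the pointer, with a white line. It sits on a fixed grey box 100 x 100 x 55 mm with a white scale, at the left or right of the table.
- long_mark (a point): middle of the long thick mark on the scale, 38 mm from the dial's axis; the pointer must end over it.
- mixing_cup: white open cup 70 mm high, radius 30 mm, standing beside the plate; not to be knocked over. Origin at the centre of its underside.

How it is judged:
On the way, in this order (a step that is already met when the one before it is completed fails the run):
1. the dial is turned back to off (within 0.12 rad of the end stop) (value of joint dial below 0.12 rad), for 0.2 s.
2. with the dial still off, the disc lies in the tray and all panels and the closing bar are butted in a row from the stop block (value of joint dial below 0.2 rad and horizontal distance between disc and tray below 0.03 m and height (world z) of disc below 0.009 m and angle between disc's own z axis and vertical below 0.1 rad and x of panel_1 in the frame of row_start between -0.005 and 0.005 m and z of panel_1 in the frame of row_start between -0.003 and 0.003 m and angle between the y axis of each of panel_1, panel_2, panel_3, panel_4 and the y axis of row_start, either way round below 0.06 rad and angle between each of panel_1, panel_2, panel_3, panel_4, end_bar's own z axis and vertical below 0.06 rad and x of panel_2 in the frame of row_start between -0.005 and 0.005 m and z of panel_2 in the frame of row_start between -0.003 and 0.003 m and x of panel_3 in the frame of row_start between -0.005 and 0.005 m and z of panel_3 in the frame of row_start between -0.003 and 0.003 m and x of panel_4 in the frame of row_start between -0.005 and 0.005 m and z of panel_4 in the frame of row_start between -0.003 and 0.003 m and x of end_bar in the frame of row_start between -0.01 and 0.01 m and z of end_bar in the frame of row_start between -0.003 and 0.003 m and angle between the y axis of end_bar and the y axis of row_start, either way round below 0.09 rad and (y of panel_1 in the frame of row_start between 0.03 and 0.035 m or y of panel_1 in the frame of row_start between 0.094 and 0.099 m or y of panel_1 in the frame of row_start between 0.158 and 0.163 m or y of panel_1 in the frame of row_start between 0.222 and 0.227 m) and (y of panel_2 in the frame of row_start between 0.03 and 0.035 m or y of panel_2 in the frame of row_start between 0.094 and 0.099 m or y of panel_2 in the frame of row_start between 0.158 and 0.163 m or y of panel_2 in the frame of row_start between 0.222 and 0.227 m) and (y of panel_3 in the frame of row_start between 0.03 and 0.035 m or y of panel_3 in the frame of row_start between 0.094 and 0.099 m or y of panel_3 in the frame of row_start between 0.158 and 0.163 m or y of panel_3 in the frame of row_start between 0.222 and 0.227 m) and (y of panel_4 in the frame of row_start between 0.03 and 0.035 m or y of panel_4 in the frame of row_start between 0.094 and 0.099 m or y of panel_4 in the frame of row_start between 0.158 and 0.163 m or y of panel_4 in the frame of row_start between 0.222 and 0.227 m) and (y of end_bar in the frame of row_start between 0.142 and 0.148 m or y of end_bar in the frame of row_start between 0.206 and 0.212 m or y of end_bar in the frame of row_start between 0.27 and 0.276 m) and (y of panel_1 in the frame of row_start between 0.03 and 0.035 m or y of panel_2 in the frame of row_start between 0.03 and 0.035 m or y of panel_3 in the frame of row_start between 0.03 and 0.035 m or y of panel_4 in the frame of row_start between 0.03 and 0.035 m) and (y of panel_1 in the frame of row_start between 0.094 and 0.099 m or y of panel_2 in the frame of row_start between 0.094 and 0.099 m or y of panel_3 in the frame of row_start between 0.094 and 0.099 m or y of panel_4 in the frame of row_start between 0.094 and 0.099 m) and (y of panel_1 in the frame of row_start between 0.158 and 0.163 m or y of panel_2 in the frame of row_start between 0.158 and 0.163 m or y of panel_3 in the frame of row_start between 0.158 and 0.163 m or y of panel_4 in the frame of row_start between 0.158 and 0.163 m or not (y of end_bar in the frame of row_start above 0.202 m)) and (y of panel_1 in the frame of row_start between 0.222 and 0.227 m or y of panel_2 in the frame of row_start between 0.222 and 0.227 m or y of panel_3 in the frame of row_start between 0.222 and 0.227 m or y of panel_4 in the frame of row_start between 0.222 and 0.227 m or not (y of end_bar in the frame of row_start above 0.266 m)) and (y of end_bar in the frame of row_start above 0.202 m or not (y of panel_1 in the frame of row_start between 0.158 and 0.163 m or y of panel_2 in the frame of row_start between 0.158 and 0.163 m or y of panel_3 in the frame of row_start between 0.158 and 0.163 m or y of panel_4 in the frame of row_start between 0.158 and 0.163 m)) and (y of end_bar in the frame of row_start above 0.266 m or not (y of panel_1 in the frame of row_start between 0.222 and 0.227 m or y of panel_2 in the frame of row_start between 0.222 and 0.227 m or y of panel_3 in the frame of row_start between 0.222 and 0.227 m or y of panel_4 in the frame of row_start between 0.222 and 0.227 m))), for 0.2 s.
3. the dial is turned up to the long mark (value of joint dial between 2.27 and 2.53 rad), for 0.2 s.
At the end, for the whole second after the job is handed in: All panels flat in a closed row from the stop block, each within 3 mm of its place along it and 5 mm across, turned under 0.06 rad; bar against the last (all gaps together under 4 mm, 10 mm across, 0.09 rad); dial within 0.13 rad of the long mark (2.4); disc flat in the tray; all at rest (all of step 3 and horizontal distance between disc and tray below 0.03 m and height (world z) of disc below 0.009 m and angle between disc's own z axis and vertical below 0.1 rad and x of panel_1 in the frame of row_start between -0.005 and 0.005 m and z of panel_1 in the frame of row_start between -0.003 and 0.003 m and angle between the y axis of each of panel_1, panel_2, panel_3, panel_4 and the y axis of row_start, either way round below 0.06 rad and angle between each of panel_1, panel_2, panel_3, panel_4, end_bar's own z axis and vertical below 0.06 rad and x of panel_2 in the frame of row_start between -0.005 and 0.005 m and z of panel_2 in the frame of row_start between -0.003 and 0.003 m and x of panel_3 in the frame of row_start between -0.005 and 0.005 m and z of panel_3 in the frame of row_start between -0.003 and 0.003 m and x of panel_4 in the frame of row_start between -0.005 and 0.005 m and z of panel_4 in the frame of row_start between -0.003 and 0.003 m and x of end_bar in the frame of row_start between -0.01 and 0.01 m and z of end_bar in the frame of row_start between -0.003 and 0.003 m and angle between the y axis of end_bar and the y axis of row_start, either way round below 0.09 rad and (y of panel_1 in the frame of row_start between 0.03 and 0.035 m or y of panel_1 in the frame of row_start between 0.094 and 0.099 m or y of panel_1 in the frame of row_start between 0.158 and 0.163 m or y of panel_1 in the frame of row_start between 0.222 and 0.227 m) and (y of panel_2 in the frame of row_start between 0.03 and 0.035 m or y of panel_2 in the frame of row_start between 0.094 and 0.099 m or y of panel_2 in the frame of row_start between 0.158 and 0.163 m or y of panel_2 in the frame of row_start between 0.222 and 0.227 m) and (y of panel_3 in the frame of row_start between 0.03 and 0.035 m or y of panel_3 in the frame of row_start between 0.094 and 0.099 m or y of panel_3 in the frame of row_start between 0.158 and 0.163 m or y of panel_3 in the frame of row_start between 0.222 and 0.227 m) and (y of panel_4 in the frame of row_start between 0.03 and 0.035 m or y of panel_4 in the frame of row_start between 0.094 and 0.099 m or y of panel_4 in the frame of row_start between 0.158 and 0.163 m or y of panel_4 in the frame of row_start between 0.222 and 0.227 m) and (y of end_bar in the frame of row_start between 0.142 and 0.148 m or y of end_bar in the frame of row_start between 0.206 and 0.212 m or y of end_bar in the frame of row_start between 0.27 and 0.276 m) and (y of panel_1 in the frame of row_start between 0.03 and 0.035 m or y of panel_2 in the frame of row_start between 0.03 and 0.035 m or y of panel_3 in the frame of row_start between 0.03 and 0.035 m or y of panel_4 in the frame of row_start between 0.03 and 0.035 m) and (y of panel_1 in the frame of row_start between 0.094 and 0.099 m or y of panel_2 in the frame of row_start between 0.094 and 0.099 m or y of panel_3 in the frame of row_start between 0.094 and 0.099 m or y of panel_4 in the frame of row_start between 0.094 and 0.099 m) and (y of panel_1 in the frame of row_start between 0.158 and 0.163 m or y of panel_2 in the frame of row_start between 0.158 and 0.163 m or y of panel_3 in the frame of row_start between 0.158 and 0.163 m or y of panel_4 in the frame of row_start between 0.158 and 0.163 m or not (y of end_bar in the frame of row_start above 0.202 m)) and (y of panel_1 in the frame of row_start between 0.222 and 0.227 m or y of panel_2 in the frame of row_start between 0.222 and 0.227 m or y of panel_3 in the frame of row_start between 0.222 and 0.227 m or y of panel_4 in the frame of row_start between 0.222 and 0.227 m or not (y of end_bar in the frame of row_start above 0.266 m)) and (y of end_bar in the frame of row_start above 0.202 m or not (y of panel_1 in the frame of row_start between 0.158 and 0.163 m or y of panel_2 in the frame of row_start between 0.158 and 0.163 m or y of panel_3 in the frame of row_start between 0.158 and 0.163 m or y of panel_4 in the frame of row_start between 0.158 and 0.163 m)) and (y of end_bar in the frame of row_start above 0.266 m or not (y of panel_1 in the frame of row_start between 0.222 and 0.227 m or y of panel_2 in the frame of row_start between 0.222 and 0.227 m or y of panel_3 in the frame of row_start between 0.222 and 0.227 m or y of panel_4 in the frame of row_start between 0.222 and 0.227 m)) and linear speed of each of panel_1, panel_2, panel_3, panel_4, end_bar, disc below 0.02 m/s); the robot touches nothing.
It fails at once if the cup is knocked over (angle between mixing_cup's own z axis and vertical above 0.6 rad).
Of panel_1, panel_2, panel_3, panel_4 only 2 to 4 are there at a start; the rules pass over those that are not, and their reading is None.
At some moment in a run one of panel_1, panel_2, panel_3, panel_4, end_bar may be knocked a few centimetres aside while the robot is not near it.
Once in a run the grip may slacken for a moment while it holds something.
It also fails if it takes over 210 s, if anything falls off the work surface, if the arm or the gripper's body presses on something with over 40 N, if the wrist force passes 120 N, or if a joint passes its speed limit or range.

## Robot

A 7-joint arm with a two-finger parallel gripper is mounted at the origin on the work surface. World frame = base frame: x ahead of the robot, y to its left, z up, the work surface at z = 0. Lengths are in m, angles in rad, forces in N, time in s.
With the tool pointing down it reaches from about 0.425 to 0.875 m from the base axis. Payload 4.7 kg.
Tool frame: the origin (TCP) lies between the finger pads, 19 mm behind the fingertips; this is the grasp point; z points along the fingers, y is the direction in which the jaws open and shut (so a half turn about z gives the same grasp; the last joint's range is limited). The gripper opens to 87 mm and grips with 3 to 60 N. Pads are 19 mm wide; open, the fingers measure 117 mm over their backs; the gripper's body (75 mm by 190 mm) begins 51 mm behind the grasp point.
Start: joints at [1.285, 0.321, -0.07, 1.45, 0.023, 1.371, -0.057], TCP at [0.192, -0.621, 0.241] pointing down, gripper open.
Joint ranges: [-2.86, 2.86], [-0.3, 2.09], [-1.38, 1.24], [0.06, 2.45], [-1.56, 4.7], [0.09, 2.05], [-2.69, 2.69]. Speed limits (rad/s): [2.57, 2.57, 3.14, 3.14, 3.14, 3.14, 3.14].

## Interface

Orientations are given as a rotation vector (axis times angle).
In Python, from bench import monitor, eyes, order gives the robot as it stands. The module is installed in compiled form; this text tells all that it offers.
- The arm moves only by the shell command python3 -m pendant 'ROWS' [FORCE]. ROWS is JSON, a list of rows, each a list of 3 entries, a list of its own where there are three numbers: the turn, a rotation vector about the tool's x, y, z in degrees, then the shift along the tool's x, y, z in m, then the gripper command: -1 is fully open, 1 is shut, values between are in proportion. In form: [[[rx, ry, rz], [tx, ty, tz], hand], ...]. A call has 1 to 8 rows; each row shifts and turns the commanded pose from where the row before left it, along the tool's axes as they then stand; what a row does not reach is not made up. A row lasts 1/8 s, in which the tool goes at most 62.5 mm and 10.7 degrees, less where a joint would pass 70% of its speed; a pose out of reach is approached as far as the arm can. A call is refused whole if a number of a shift passes 0.0625 or a number of a turn 10.7, either way. A call with a gripper value outside its range is refused whole. The fingers move at their own pace and stop on an object; FORCE is the grip in N (left out, the last holds). Time passes only in rows, so rows that do not move let the fingers close. It gives the time, the measured TCP pose, the force and the opening at its end, in the units of the state.
- monitor.get_state(): the state, without advancing time (a new reading comes with each control period).
- eyes.get_image(name): name is "side" or "top"; returns a dict with "color" (420x560x3 uint8, red, green, blue), "range_z" (420x560 float32, m along the optical axis (not along the pixel's ray), 0 where there is no reading), "fx", "fy", "cx", "cy" (pixels), "world_to_cam" (4x4, takes a point from world to camera coordinates). Camera axes: x right, y up, looking along -z (the intrinsics and any distortion apply to the point x, -y, -z); pixel columns grow to the right and rows downward; lengths in m; the calibration is good to about 2 mm. A picture is of the moment at which its call begins.
- order.close_job(): hands the job in, once; it reports no verdict.
The state is a dict: "time": time; "joint_positions": joint angles; "qd": joint speeds; "joint_torque": joint torques, N m; "position": TCP position; "tool_rot": TCP orientation; "ft_force": force on the tool from outside, world axes, zero at the start; "torque": the same for the moment, N m; "grip_width": opening from 0.0 (shut) to 1.0 (fully open).
Only numpy, scipy, OpenCV 4.12 (cv2) and the standard library are available. Lean on these libraries where they do the work, as an engineer would, in place of code of your own. Each camera call takes 0.05 s, during which the arm holds its last target.

## Working session

There is one attempt and no reset: what is moved stays moved. The work goes in short steps, Python scripts to look and compute and a shell command to move; the robot and the scene stay as the last step left them, time stands still between calls to the robot, and variables do not carry over. Pictures are saved under pics/ and viewed, and the job is handed in when it is done.

```bash
mkdir -p pics; python3 - <<'E'
from bench import monitor, eyes
import cv2, numpy as np
print(monitor.get_state())
for n in ("top","side"):
    d=eyes.get_image(n)
    cv2.imwrite(f"pics/{n}0.png",d["color"][:,:,::-1])
    np.savez(f"{n}0.npz",**d)
    print(n,d["fx"],d["fy"],d["cx"],d["cy"],d["world_to_cam"], [k for k in d])
E
```

```text
{'time': 0.0, 'joint_positions': array([ 1.28507589,  0.32183605, -0.07006825,  1.45168395,  0.0226454 ,
        1.37077049, -0.05689703]), 'qd': array([-0.00169836, -0.00077116,  0.00048485,  0.00051554, -0.00072779,
       -0.00181622, -0.00210736]), 'joint_torque': array([ 7.62102663e-04, -4.91290712e+01, -4.03326424e-01, -3.12525952e+01,
       -6.39219303e-02,  4.37965686e-02,  1.68632951e-04]), 'position': array([ 0.19175479, -0.62053496,  0.24014839]), 'tool_rot': array([-3.10450999e+00, -4.68958833e-01,  6.74904142e-04]), 'ft_force': array([ 0.01780527, -0.93623916,  0.87205635]), 'torque': array([ 0.01180681,  0.01497007, -0.03684659]), 'grip_width': 0.9969692860599791}
top 467.77649890720687 467.77649890720687 276.6230135246533 204.85203883081434 [[-1.15543320e-02 -9.99932781e-01 -9.64448032e-04  2.78679056e-02]
 [ 9.80035535e-01 -1.15158620e-02  1.98488629e-01 -5.61980970e-01]
 [-1.98486394e-01  1.34821018e-03  9.80102716e-01 -1.15456699e+00]
 [ 0.00000000e+00  0.00000000e+00  0.00000000e+00  1.00000000e+00]] ['color', 'range_z', 'fx', 'fy', 'cx', 'cy', 'world_to_cam']
side 517.1716521792397 517.1716521792397 281.1891570312903 208.76001778265226 [[ 0.98119151 -0.19302945 -0.00168974 -0.53026908]
 [ 0.10713023  0.5372322   0.83660306 -0.11550142]
 [-0.16058124 -0.82104884  0.54780696 -1.05340194]
 [ 0.          0.          0.          1.        ]] ['color', 'range_z', 'fx', 'fy', 'cx', 'cy', 'world_to_cam']
```

View pics/top0.png

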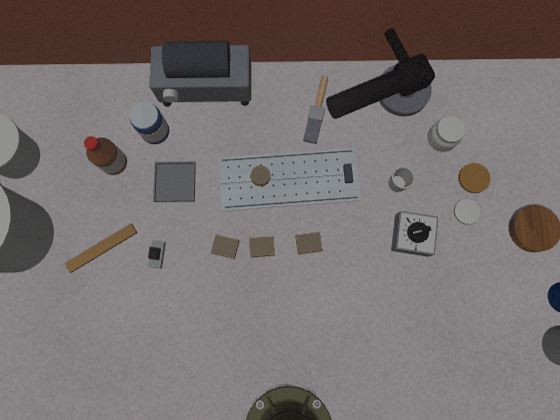

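View pics/side0.png

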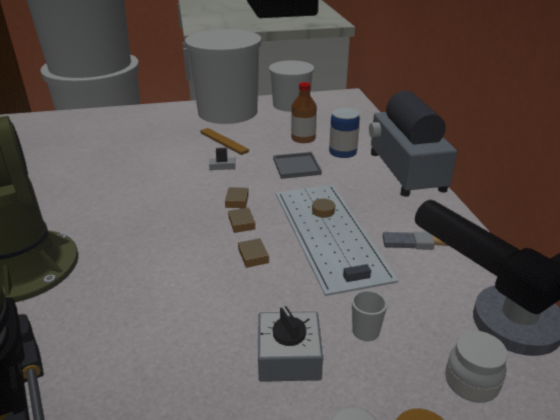

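```bash
cat > h.py <<'E'
import numpy as np, cv2
from bench import monitor, eyes
from scipy.spatial.transform import Rotation as R
def cam(n):
    return eyes.get_image(n)
def cloud(d):
    z=d["range_z"]; h,w=z.shape
    u,v=np.meshgrid(np.arange(w),np.arange(h))
    x=(u-d["cx"])/d["fx"]*z; y=(v-d["cy"])/d["fy"]*z
    P=np.stack([x,-y,-z],-1); M=np.linalg.inv(d["world_to_cam"])
    W=P@M[:3,:3].T+M[:3,3]; W[z<=0]=np.nan
    return W
def ray(d,u,v,zw):
    M=np.linalg.inv(d["world_to_cam"])
    r=M[:3,:3]@np.array([(u-d["cx"])/d["fx"],-(v-d["cy"])/d["fy"],-1]); c=M[:3,3]
    return c+r*(zw-c[2])/r[2]
def proj(d,p):
    q=d["world_to_cam"][:3,:3]@np.asarray(p)+d["world_to_cam"][:3,3]
    return d["cx"]+d["fx"]*q[0]/-q[2], d["cy"]-d["fy"]*q[1]/-q[2]
def crop(d,u0,v0,u1,v1,name,s=5):
    c=d["color"][v0:v1,u0:u1,::-1]
    c=np.clip(c.astype(float)*1.5,0,255).astype(np.uint8)
    cv2.imwrite("pics/"+name,cv2.resize(c,None,fx=s,fy=s,interpolation=cv2.INTER_CUBIC))
def load(n): return dict(np.load(n))
def rectify(d,x0,x1,y0,y1,zw,res=0.0005):
    # image: columns = -y (left +y), rows = -x (up +x), at plane zw
    W=int((y1-y0)/res);H=int((x1-x0)/res)
    src=np.float32([proj(d,(x1,y1,zw)),proj(d,(x1,y0,zw)),proj(d,(x0,y0,zw)),proj(d,(x0,y1,zw))])
    T=cv2.getPerspectiveTransform(src,np.float32([[0,0],[W,0],[W,H],[0,H]]))
    im=cv2.warpPerspective(d["color"],T,(W,H),flags=cv2.INTER_CUBIC)
    return np.clip(im.astype(float)*1.5,0,255).astype(np.uint8)
def rects(d,lo,hi,roi,minA=0.0003):
    """components of points with lo<z<hi in world roi (x0,x1,y0,y1); rotated rect in m"""
    W=cloud(d); x0,x1,y0,y1=roi
    m=(W[...,2]>lo)&(W[...,2]<hi)&(W[...,0]>x0)&(W[...,0]<x1)&(W[...,1]>y0)&(W[...,1]<y1)
    n,l,s,c=cv2.connectedComponentsWithStats(m.astype(np.uint8),connectivity=4)
    out=[]
    for i in range(1,n):
        k=l==i
        if s[i,4]<15: continue
        P=W[k]; r=cv2.minAreaRect((P[:,:2]*1000).astype(np.float32))
        out.append((tuple(np.round(c[i],1)),s[i,4],np.round(np.mean(P,0),4),np.round(np.median(P[:,2]),4),[np.round(a,1) for a in r]))
    return out
E
python3 - <<'E'
from h import *
for n in("top","side"):
    d=load(n+"0.npz");W=cloud(d)
    m=np.isfinite(W[...,2])
    print(n,"table z",np.nanmedian(W[...,2][(abs(W[...,2])<.02)]))
    for a,b in((.003,.009),(.013,.035),(.04,.07),(.072,.1)):
        print(a,b)
        for r in rects(d,a,b,(.3,.75,-.45,.45)): print(r)
d=load("top0.npz"); crop(d,380,190,460,270,"dial.png",8)
d=load("side0.npz"); crop(d,250,300,330,380,"dials.png",8)
E
```

```text
top table z -0.00011490360117827336
0.003 0.009
((np.float64(287.9), np.float64(179.0)), np.int32(5268), array([ 0.6444, -0.0104,  0.0058]), np.float64(0.0057), [array([647.2, -13. ]), array([154.5, 384.7]), np.float64(3.6)])
((np.float64(171.2), np.float64(164.6)), np.int32(52), array([0.6889, 0.3098, 0.0054]), np.float64(0.0052), [array([685.8, 310.3]), array([18.4, 44. ]), np.float64(2.5)])
((np.float64(160.1), np.float64(167.3)), np.int32(50), array([0.6816, 0.3399, 0.005 ]), np.float64(0.005), [array([683.2, 337.1]), array([25.8, 30.9]), np.float64(8.4)])
((np.float64(354.7), np.float64(169.9)), np.int32(58), array([ 0.6674, -0.1937,  0.0063]), np.float64(0.0064), [array([ 667.4, -193.6]), array([33.9, 15.8]), np.float64(3.0)])
((np.float64(183.8), np.float64(170.5)), np.int32(56), array([0.6718, 0.2747, 0.005 ]), np.float64(0.0048), [array([670.2, 277.1]), array([34.1, 27.4]), np.float64(73.3)])
((np.float64(174.3), np.float64(178.4)), np.int32(88), array([0.6496, 0.3   , 0.0051]), np.float64(0.0049), [array([643.9, 304.7]), array([65. , 41.2]), np.float64(8.5)])
((np.float64(1
[... 10731 characters left out ...]
.6), np.float64(359.1)), np.int32(233), array([ 0.7243, -0.4351,  0.0524]), np.float64(0.0506), [array([ 726.2, -426.8]), array([47.4, 12.6]), np.float64(76.0)])
0.072 0.1
((np.float64(305.3), np.float64(115.6)), np.int32(187), array([0.6972, 0.4383, 0.0857]), np.float64(0.0857), [array([698.5, 438.3]), array([21.6, 64.9]), np.float64(88.2)])
((np.float64(289.6), np.float64(321.0)), np.int32(351), array([ 0.4866, -0.3415,  0.0867]), np.float64(0.0902), [array([ 487. , -337.6]), array([13. , 49.9]), np.float64(14.1)])
((np.float64(465.7), np.float64(346.1)), np.int32(326), array([ 0.738 , -0.4318,  0.0743]), np.float64(0.0743), [array([ 737. , -428.2]), array([43.7, 25.9]), np.float64(89.0)])
```

View pics/dial.png

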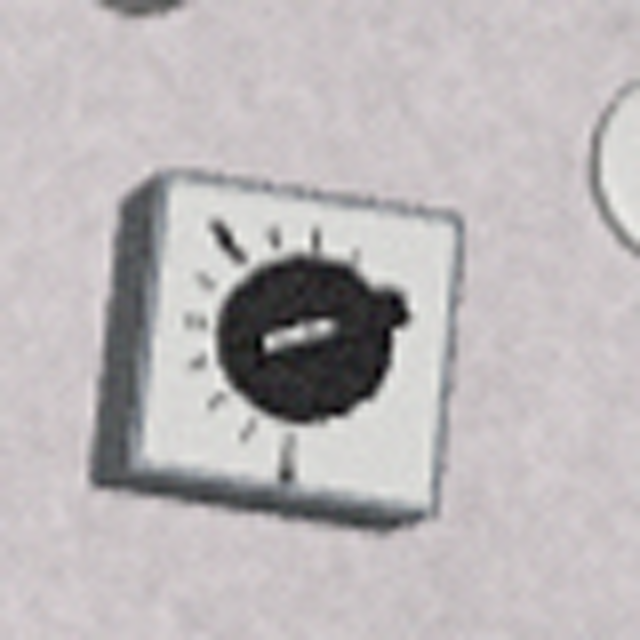

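View pics/dials.png

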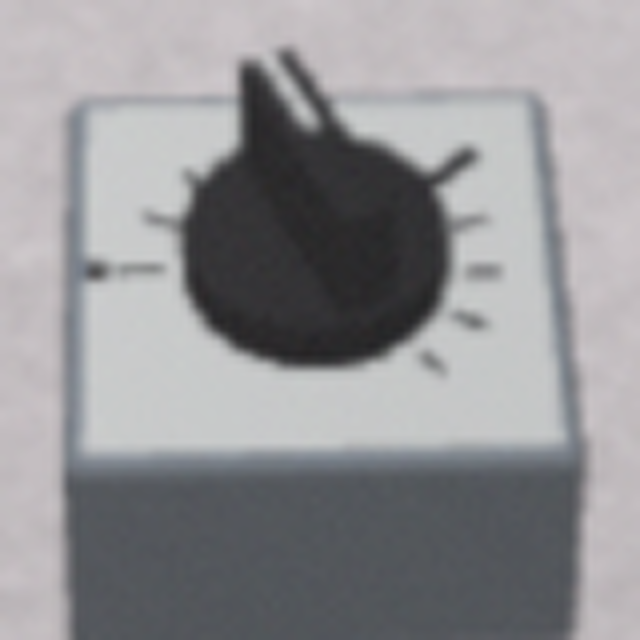

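```bash
cat >> h.py <<'E'
def pose():
    s=monitor.get_state(); Rm=R.from_rotvec(s["tool_rot"]).as_matrix()
    psi=np.degrees(np.arctan2(Rm[1,0],Rm[0,0]))
    return s,Rm,psi
def go(x,y,z,psi=None):
    """print turn and tool-frame shift (after the turn) to target"""
    s,Rm,p0=pose()
    if psi is None: psi=p0
    T=np.array([[np.cos(np.radians(psi)),np.sin(np.radians(psi)),0],[np.sin(np.radians(psi)),-np.cos(np.radians(psi)),0],[0,0,-1]]).T
    rv=R.from_matrix(Rm.T@T).as_rotvec(degrees=True)
    dw=np.array([x,y,z])-s["position"]
    print("t %.2f psi %.2f pos %s F %s grip %.3f j7 %.2f"%(s["time"],p0,np.round(s["position"],4),np.round(s["ft_force"],1),s["grip_width"],s["joint_positions"][6]))
    print("  turn",np.round(rv,2),"n>=%.1f"%(abs(rv).max()/10.7),"| shift",np.round(T.T@dw,4),"n>=%.1f"%(np.linalg.norm(dw)/.0625))
E
python3 - <<'E'
from h import *
for n in("top","side"):
    d=load(n+"0.npz");W=cloud(d)
    m=(W[...,2]>.0035)&(W[...,2]<.03)&(W[...,0]>.5)&(W[...,0]<.8)&(W[...,1]>-.23)&(W[...,1]<.2)
    m=cv2.morphologyEx(m.astype(np.uint8),cv2.MORPH_OPEN,np.ones((5,5)))
    P=W[m>0]
    # fit long edges
    ys=np.arange(-.17,.15,.008);E1=[];E2=[]
    for y in ys:
        k=P[abs(P[:,1]-y)<.004]; E1.append(k[:,0].max());E2.append(k[:,0].min())
    a=np.polyfit(ys,E1,1);b=np.polyfit(ys,E2,1)
    print(n,np.degrees(np.arctan(a[0])),np.degrees(np.arctan(b[0])),"x mid at y=-.1623:",(np.polyval(a,-.1623)+np.polyval(b,-.1623))/2, np.polyval(a,0)-np.polyval(b,0))
d=load("top0.npz");W=cloud(d)
for nm,(u0,u1,v0,v1) in dict(jar=(128,172,95,146),ketch=(82,130,130,178),drill=(325,440,25,115),scraper=(300,330,70,145),grill=(150,255,38,108),cup=(388,415,165,193),ruler=(62,138,222,274)).items():
    p=W[v0:v1,u0:u1].reshape(-1,3);p=p[p[:,2]>.012]
    print(nm,p.min(0).round(3),p.max(0).round(3))
im=rectify(d,.42,.55,-.41,-.26,.056,.00025); cv2.imwrite("pics/dialr.png",im[:,:,::-1])
go(.4868,-.3363,.16,104.6)
E
```

```text
Traceback (most recent call last):
ValueError: zero-size array to reduction operation maximum which has no identity
```

```bash
python3 - <<'E'
from h import *
for n in("top","side"):
    d=load(n+"0.npz");W=cloud(d)
    m=(W[...,2]>.0035)&(W[...,2]<.03)&(W[...,0]>.5)&(W[...,0]<.8)&(W[...,1]>-.23)&(W[...,1]<.2)
    m=cv2.morphologyEx(m.astype(np.uint8),cv2.MORPH_CLOSE,np.ones((3,3)))
    l=cv2.connectedComponentsWithStats(m); k=1+np.argmax(l[2][1:,4]); m=(l[1]==k)&np.isfinite(W[...,0])
    P=W[m]
    E=[]
    for y in np.arange(-.17,.15,.01):
        k=P[abs(P[:,1]-y)<.005]
        if len(k)>10: E.append((y,k[:,0].max(),k[:,0].min()))
    E=np.array(E);a=np.polyfit(E[:,0],E[:,1],1);b=np.polyfit(E[:,0],E[:,2],1)
    print(n,len(E),np.degrees(np.arctan(a[0])),np.degrees(np.arctan(b[0])),"x mid at y=-.1623:",(np.polyval(a,-.1623)+np.polyval(b,-.1623))/2, np.polyval(a,0)-np.polyval(b,0))
d=load("top0.npz");W=cloud(d)
for nm,(u0,u1,v0,v1) in dict(jar=(128,172,95,146),ketch=(82,130,130,178),drill=(325,440,25,115),scraper=(300,330,70,145),grill=(150,255,38,108),cup=(388,415,165,193),ruler=(62,138,222,274)).items():
    p=W[v0:v1,u0:u1].reshape(-1,3);p=p[p[:,2]>.012]
    print(nm,p.min(0).round(3),p.max(0).round(3))
im=rectify(d,.42,.55,-.41,-.26,.056,.00025); cv2.imwrite("pics/dialr.png",im[:,:,::-1])
im=rectify(d,.56,.74,-.21,.19,.006,.0005); cv2.imwrite("pics/plater.png",im[:,:,::-1])
go(.4868,-.3363,.16,104.6)
E
```

```text
top 32 -11.307603117933862 -6.024091865942485 x mid at y=-.1623: 0.6759878063259328 0.1719714951735657
side 32 -3.679932075112308 -3.664662754523887 x mid at y=-.1623: 0.6562895860561619 0.15003948008837764
jar [0.748 0.293 0.013] [0.869 0.397 0.126]
ketch [0.661 0.43  0.012] [0.735 0.505 0.175]
drill [ 0.784 -0.416  0.012] [ 1.031 -0.11   0.142]
scraper [ 0.746 -0.126  0.012] [ 0.945 -0.054  0.131]
grill [0.808 0.089 0.013] [0.983 0.351 0.2  ]
cup [ 0.601 -0.336  0.012] [ 0.66  -0.277  0.076]
ruler [0.401 0.401 0.012] [0.526 0.578 0.018]
t 0.10 psi 17.18 pos [ 0.1918 -0.6206  0.2403] F [ 1.4 -0.4 -0.7] grip 1.003 j7 -0.06
  turn [-8.000e-02 -7.000e-02 -8.742e+01] n>=8.2 | shift [0.2007 0.3572 0.0803] n>=6.7
```

View pics/dialr.png

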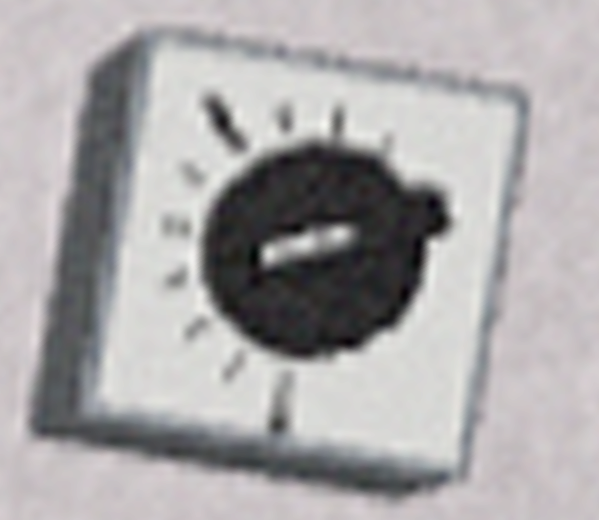

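View pics/plater.png

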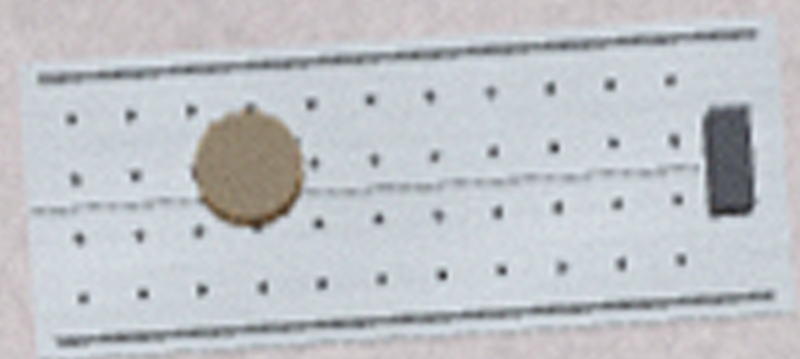

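```bash
python3 -m pendant '[[[0,0,-10.6],[0,0,0],-1],[[0,0,-10.6],[0,0,0],-1],[[0,0,-10.6],[0,0,0],-1],[[0,0,-10.6],[0,0,0],-1],[[0,0,-10.6],[0,0,0],-1],[[0,0,-10.6],[0,0,0],-1],[[0,0,-10.6],[0,0,0],-1],[[0,0,-10.6],[0,0,0],-1]]' 30
python3 - <<'E'
from h import *
go(.4868,-.3363,.16,104.6)
E
```

```text
time: 1.1
position: [0.1918, -0.6207, 0.2406]
tool_rot: [-1.969, -2.446, -0.001]
ft_force: [-0.3, -0.4, 0.0]
grip_width: 1.001
t 1.10 psi 102.33 pos [ 0.1918 -0.6207  0.2406] F [-0.3 -0.4  0. ] grip 1.001 j7 1.38
  turn [-0.01 -0.07 -2.27] n>=0.2 | shift [0.2009 0.3572 0.0806] n>=6.7
```

```bash
python3 -m pendant '[[[0,0,-2.3],[0,0,0],-1],[[0,0,0],[0.0251,0.0447,0.005],-1],[[0,0,0],[0.0251,0.0447,0.005],-1],[[0,0,0],[0.0251,0.0447,0.005],-1],[[0,0,0],[0.0251,0.0447,0.01],-1],[[0,0,0],[0.0251,0.0447,0.01],-1],[[0,0,0],[0.0251,0.0447,0.01],-1],[[0,0,0],[0.0251,0.0447,0.01],-1]]' 30
python3 -m pendant '[[[0,0,0],[0.0251,0.0447,0.01],-1],[[0,0,0],[0,0,0],-1],[[0,0,0],[0,0,0],-1]]' 30
python3 - <<'E'
from h import *
go(.4868,-.3363,.088,104.6)
E
```

```text
time: 2.1
position: [0.4526, -0.3723, 0.1856]
tool_rot: [-1.928, -2.48, 0.0]
ft_force: [0.5, -0.3, 0.2]
grip_width: 1.001
time: 2.48
position: [0.4885, -0.3386, 0.1758]
tool_rot: [-1.927, -2.48, 0.001]
ft_force: [0.1, 0.5, -0.3]
grip_width: 0.998
t 2.48 psi 104.29 pos [ 0.4885 -0.3386  0.1758] F [ 0.1  0.5 -0.3] grip 0.998 j7 0.70
  turn [-0.07 -0.01 -0.31] n>=0.0 | shift [ 0.0026 -0.001   0.0878] n>=1.4
```

```bash
python3 -m pendant '[[[0,0,-0.3],[0.0026,-0.001,0.03],-1],[[0,0,0],[0,0,0.03],-1],[[0,0,0],[0,0,0.027],-1],[[0,0,0],[0,0,0],-1],[[0,0,0],[0,0,0],0],[[0,0,0],[0,0,0],1],[[0,0,0],[0,0,0],1],[[0,0,0],[0,0,0],1]]' 30
python3 - <<'E'
from h import *
go(.4868,-.3363,.088,104.6)
E
```

```text
time: 3.48
position: [0.4876, -0.3361, 0.0898]
tool_rot: [1.921, 2.485, -0.0]
ft_force: [-0.0, 0.2, 0.1]
grip_width: 0.63
t 3.48 psi 104.58 pos [ 0.4876 -0.3361  0.0898] F [-0.   0.2  0.1] grip 0.630 j7 0.67
  turn [ 0.02  0.05 -0.02] n>=0.0 | shift [ 0.     -0.0008  0.0018] n>=0.0
```

Fingers are still closing; wait until they stop.

```bash
python3 -m pendant '[[[0,0,0],[0,0,0.001],1],[[0,0,0],[0,0,0],1],[[0,0,0],[0,0,0],1],[[0,0,0],[0,0,0],1],[[0,0,0],[0,0,0],1],[[0,0,0],[0,0,0],1]]' 30
python3 - <<'E'
from h import *
go(.4868,-.3363,.088,170.2)
E
```

```text
time: 4.22
position: [0.4872, -0.336, 0.0882]
tool_rot: [-1.922, -2.485, 0.0]
ft_force: [-0.4, -0.2, 0.7]
grip_width: 0.133
t 4.22 psi 104.57 pos [ 0.4872 -0.336   0.0882] F [-0.4 -0.2  0.7] grip 0.133 j7 0.67
  turn [-1.000e-02 -1.000e-02 -6.563e+01] n>=6.1 | shift [ 0.0004 -0.0003  0.0002] n>=0.0
```

```bash
python3 -m pendant '[[[0,0,-8],[0,0,0],1],[[0,0,-8],[0,0,0],1],[[0,0,-9],[0,0,0],1],[[0,0,-10],[0,0,0],1],[[0,0,-10],[0,0,0],1],[[0,0,-10],[0,0,0],1],[[0,0,-7],[0,0,0],1],[[0,0,-3],[0,0,0],1]]' 40
python3 -m pendant '[[[0,0,0],[0,0,0],1],[[0,0,0],[0,0,0],1]]'
python3 - <<'E'
from h import *
go(.4868,-.3363,.088,170.2); print(monitor.get_state()["torque"])
d=cam("side"); crop(d,240,290,340,390,"d1.png",6)
d=cam("top"); crop(d,370,190,460,270,"d1t.png",6)
E
```

```text
time: 5.22
position: [0.4869, -0.3364, 0.0883]
tool_rot: [-0.283, -3.128, 0.0]
ft_force: [-1.5, -0.4, 1.1]
grip_width: 0.134
time: 5.48
position: [0.4869, -0.3363, 0.0882]
tool_rot: [-0.287, -3.128, 0.001]
ft_force: [-1.3, -0.9, 1.5]
grip_width: 0.135
t 5.47 psi 169.51 pos [ 0.4869 -0.3363  0.0882] F [-1.3 -0.9  1.5] grip 0.135 j7 1.74
  turn [-0.03 -0.04 -0.69] n>=0.1 | shift [0.0001 0.     0.0002] n>=0.0
[-0.07789184  0.35821472  0.06071216]
```

View pics/d1.png

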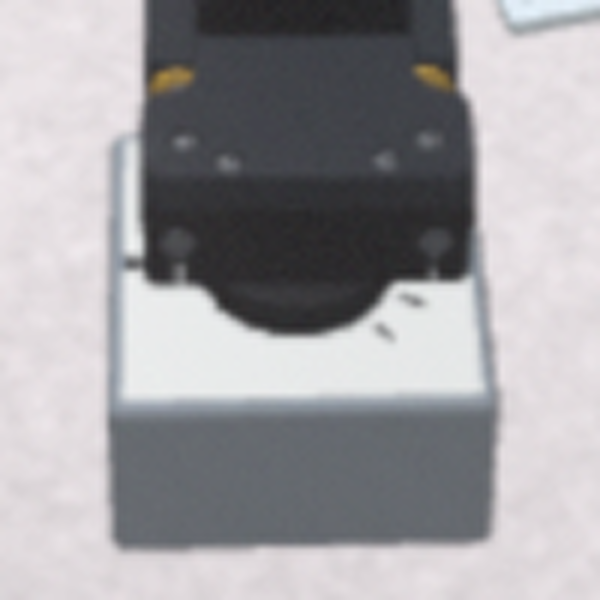

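```bash
for i in 1; do python3 -m pendant '[[[0,0,-1.0],[0,0,0],1],[[0,0,0],[0,0,0],1],[[0,0,0],[0,0,0],1]]'; python3 -c "
from h import *
s,_,p=pose();print(p,s['torque'],s['ft_force'])"; done
python3 -m pendant '[[[0,0,-1.0],[0,0,0],1],[[0,0,0],[0,0,0],1],[[0,0,0],[0,0,0],1]]'; python3 -c "
from h import *
s,_,p=pose();print(p,s['torque'],s['ft_force'])"
```

```text
time: 5.95
position: [0.4869, -0.3363, 0.0882]
tool_rot: [-0.259, -3.13, 0.001]
ft_force: [-4.2, -1.0, 2.1]
grip_width: 0.132
170.5496929633991 [-0.2713667   0.70979144 -0.06830266] [-4.15286157 -0.97124365  2.07202325]
time: 6.32
position: [0.4869, -0.3363, 0.0882]
tool_rot: [-0.232, -3.132, 0.0]
ft_force: [-5.1, -1.8, 2.5]
grip_width: 0.133
171.53277128548407 [-0.33523199  0.88716604 -0.42938542] [-5.08422308 -1.80368318  2.51173805]
```

```bash
python3 -m pendant '[[[0,0,1],[0,0,0],1],[[0,0,0],[0,0,0],0],[[0,0,0],[0,0,0],-0.4],[[0,0,0],[0,0,0],-0.4],[[0,0,0],[0,0,0],-0.4],[[0,0,0],[0,0,-0.03],-0.4],[[0,0,0],[0,0,-0.04],-0.4],[[0,0,0],[0,0,-0.04],-0.4]]'
python3 -m pendant '[[[0,0,0],[0,0.05,0],-1],[[0,0,0],[0,0.05,0],-1],[[0,0,0],[0,0.05,0],-1],[[0,0,0],[0,0.05,0],-1],[[0,0,0],[0,0,0],-1]]'
python3 - <<'E'
from h import *
d=cam("side"); crop(d,240,290,340,390,"d2.png",6)
r=[r for r in rects(d,.072,.1,(.43,.55,-.40,-.27))];print(r)
d=cam("top"); print(rects(d,.07,.1,(.43,.55,-.40,-.27))); crop(d,0,0,560,420,"t2.png",1)
go(.653,.065,.16,93.67)
E
```

```text
time: 7.32
position: [0.4874, -0.3357, 0.1993]
tool_rot: [0.257, 3.131, 0.0]
ft_force: [0.1, 0.2, 0.5]
grip_width: 0.694
time: 7.95
position: [0.5212, -0.133, 0.1988]
tool_rot: [0.244, 3.131, 0.002]
ft_force: [0.3, -0.7, 0.2]
grip_width: 0.993
[((np.float64(289.2), np.float64(320.6)), np.int32(438), array([ 0.4865, -0.3399,  0.0858]), np.float64(0.0879), [array([ 486.8, -337. ]), array([14.6, 47.3]), np.float64(81.3)])]
[((np.float64(419.9), np.float64(230.4)), np.int32(149), array([ 0.4868, -0.3349,  0.0879]), np.float64(0.091), [array([ 486.7, -337.5]), array([22. , 48.1]), np.float64(71.5)])]
t 8.05 psi 170.67 pos [ 0.5202 -0.1384  0.1984] F [ 0.  -0.6  0.1] grip 0.998 j7 1.50
  turn [-3.0e-02  5.0e-02  7.7e+01] n>=7.2 | shift [0.1945 0.1455 0.0384] n>=3.9
```

View pics/d2.png

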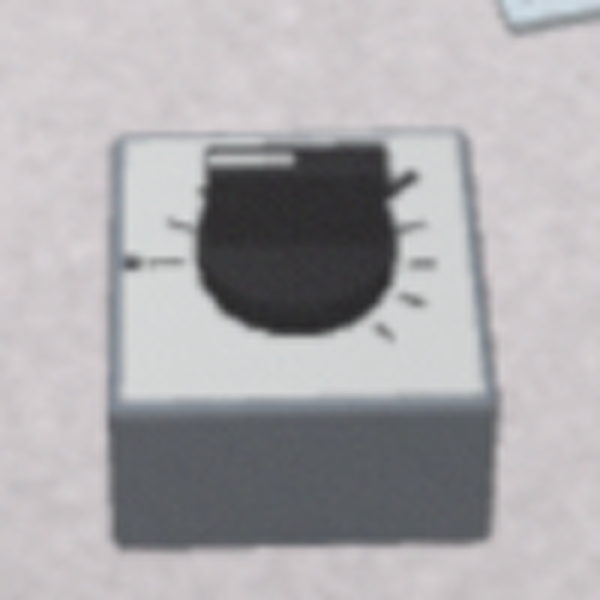

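View pics/t2.png

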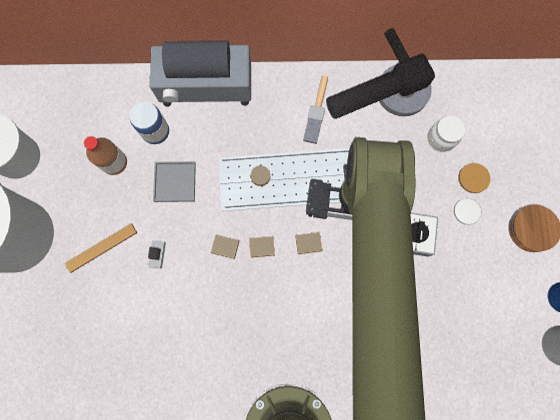

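```bash
python3 -m pendant '[[[0,0,10.5],[0,0,0],-1],[[0,0,10.5],[0,0,0],-1],[[0,0,10.5],[0,0,0],-1],[[0,0,10.5],[0,0,0],-1],[[0,0,10.5],[0,0,0],-1],[[0,0,10.5],[0,0,0],-1],[[0,0,10.5],[0,0,0],-1],[[0,0,3.5],[0,0,0],-1]]'
python3 -m pendant '[[[0,0,0],[0.0486,0.0364,0.01],-1],[[0,0,0],[0.0486,0.0364,0.01],-1],[[0,0,0],[0.0486,0.0364,0.01],-1],[[0,0,0],[0.0486,0.0364,0.01],-1],[[0,0,0],[0,0,0],-1],[[0,0,0],[0,0,0],-1]]'
python3 - <<'E'
from h import *
go(.653,.065,.035,93.67)
E
```

```text
time: 9.05
position: [0.5198, -0.1407, 0.198]
tool_rot: [-2.158, -2.283, 0.001]
ft_force: [-0.1, 0.0, 0.8]
grip_width: 1.001
time: 9.8
position: [0.6534, 0.0624, 0.1573]
tool_rot: [-2.153, -2.288, 0.003]
ft_force: [-0.3, -1.1, -1.2]
grip_width: 1.0
t 9.80 psi 93.48 pos [0.6534 0.0624 0.1573] F [-0.3 -1.1 -1.2] grip 1.000 j7 -0.31
  turn [-0.08  0.06 -0.19] n>=0.0 | shift [ 0.0026 -0.0002  0.1223] n>=2.0
```

```bash
python3 -m pendant '[[[0,0,-0.2],[0.0026,0,0.05],-1],[[0,0,0],[0,0,0.05],-1],[[0,0,0],[0,0,0.022],-1],[[0,0,0],[0,0,0],-1],[[0,0,0],[0,0,0],0],[[0,0,0],[0,0,0],1],[[0,0,0],[0,0,0],1],[[0,0,0],[0,0,0],1]]' 25
python3 -m pendant '[[[0,0,0],[0,0,0],1],[[0,0,0],[0,0,0],1],[[0,0,0],[0,0,0],1]]'
python3 - <<'E'
from h import *
go(.645,.306,.16,93.67)
for n in("top","side"):
    d=load(n+"0.npz")
    for r in rects(d,.0095,.018,(.56,.73,.22,.39)): print(n,r[1:])
d=load("top0.npz");im=rectify(d,.56,.73,.22,.39,.014,.0003); cv2.imwrite("pics/tray.png",im[:,:,::-1])
E
```

```text
time: 10.8
position: [0.6534, 0.0671, 0.0368]
tool_rot: [2.146, 2.293, 0.001]
ft_force: [-0.3, -0.3, 0.8]
grip_width: 0.626
time: 11.18
position: [0.6534, 0.0671, 0.0367]
tool_rot: [2.147, 2.293, 0.0]
ft_force: [-0.9, 0.2, 4.6]
grip_width: 0.608
t 11.18 psi 93.78 pos [0.6534 0.0671 0.0367] F [-0.9  0.2  4.6] grip 0.608 j7 -0.37
  turn [0.03 0.01 0.11] n>=0.0 | shift [ 0.2389  0.0069 -0.1233] n>=4.3
top (np.int32(202), array([0.6298, 0.3183, 0.0135]), np.float64(0.0134), [array([642.1, 299.9]), array([111.5, 110.8]), np.float64(89.2)])
top (np.int32(22), array([0.695 , 0.2759, 0.0131]), np.float64(0.0129), [array([694.8, 275.9]), array([ 4.3, 27.9]), np.float64(1.0)])
top (np.int32(56), array([0.6637, 0.247 , 0.0138]), np.float64(0.0144), [array([658.9, 247.3]), array([76. , 10.5]), np.float64(6.0)])
side (np.int32(236), array([0.6441, 0.2961, 0.0129]), np.float64(0.0131), [array([642.3, 299.2]), array([116.6, 110.6]), np.float64(89.5)])
```

View pics/tray.png

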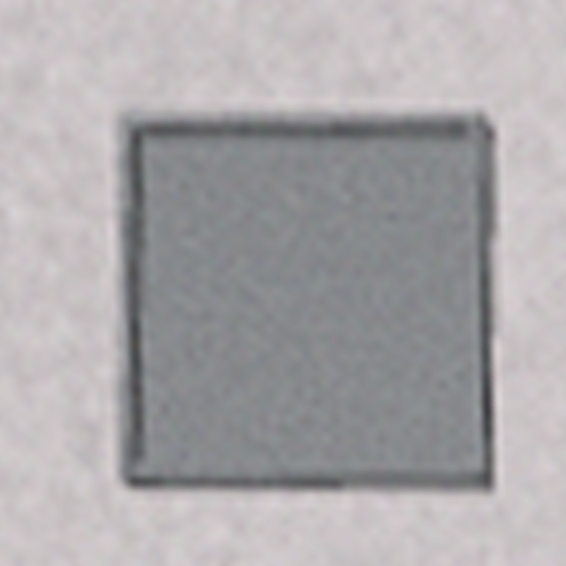

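```bash
python3 -m pendant '[[[0,0,0],[0,0,-0.04],1],[[0,0,0],[0,0,-0.06],1],[[0,0,0],[0.046,0.007,0],1],[[0,0,0],[0.046,0.007,0],1],[[0,0,0],[0.046,0.007,0],1],[[0,0,0],[0.046,0.007,0],1],[[0,0,0],[0.046,0.007,0],1],[[0,0,0],[0,0,0],1]]'
python3 - <<'E'
from h import *
go(.632,.299,.037,93.67)
E
```

```text
time: 12.18
position: [0.6699, 0.3055, 0.1351]
tool_rot: [-2.135, -2.299, -0.001]
ft_force: [-0.5, 0.9, -0.6]
grip_width: 0.607
t 12.18 psi 94.23 pos [0.6699 0.3055 0.1351] F [-0.5  0.9 -0.6] grip 0.607 j7 -0.65
  turn [-0.15 -0.23  0.56] n>=0.1 | shift [-0.004  -0.0383  0.0981] n>=1.7
```

```bash
python3 -m pendant '[[[0,0,0.5],[-0.004,-0.038,0],1],[[0,0,0],[0,0,0.04],1],[[0,0,0],[0,0,0.04],1],[[0,0,0],[0,0,0],1],[[0,0,0],[0,0,0],1]]'
python3 - <<'E'
from h import *
go(.632,.299,.037,93.67)
E
```

```text
time: 12.8
position: [0.636, 0.2923, 0.0574]
tool_rot: [2.158, 2.283, 0.002]
ft_force: [0.4, 0.8, 0.7]
grip_width: 0.61
t 12.80 psi 93.24 pos [0.636  0.2923 0.0574] F [0.4 0.8 0.7] grip 0.610 j7 -0.71
  turn [ 0.06 -0.03 -0.43] n>=0.0 | shift [ 0.0069 -0.0036  0.0204] n>=0.3
```

```bash
python3 -m pendant '[[[0,0,0],[0.004,-0.003,0.015],1],[[0,0,0],[0,0,0.004],1],[[0,0,0],[0,0,0],1],[[0,0,0],[0,0,0],1]]'
python3 - <<'E'
from h import *
go(.632,.299,.037,93.67)
E
```

```text
time: 13.3
position: [0.6323, 0.2963, 0.0375]
tool_rot: [2.157, 2.284, 0.001]
ft_force: [0.2, -0.4, -1.0]
grip_width: 0.606
t 13.30 psi 93.28 pos [0.6323 0.2963 0.0375] F [ 0.2 -0.4 -1. ] grip 0.606 j7 -0.73
  turn [ 0.03 -0.01 -0.39] n>=0.0 | shift [ 0.0027 -0.0001  0.0005] n>=0.0
```

```bash
python3 -m pendant '[[[0,0,0],[0,0,0.002],1],[[0,0,0],[0,0,0],1],[[0,0,0],[0,0,0],-0.1],[[0,0,0],[0,0,0],-0.5],[[0,0,0],[0,0,0],-0.5],[[0,0,0],[0,0,-0.04],-0.5],[[0,0,0],[0,0,-0.05],-0.5],[[0,0,0],[0,0,-0.03],-1]]'
python3 - <<'E'
from h import *
go(.4622,.1599,.14,75.7)
E
```

```text
time: 14.3
position: [0.6328, 0.297, 0.1584]
tool_rot: [2.156, 2.283, 0.005]
ft_force: [1.1, -1.0, 0.2]
grip_width: 0.799
t 14.30 psi 93.29 pos [0.6328 0.297  0.1584] F [ 1.1 -1.   0.2] grip 0.799 j7 -0.68
  turn [ 0.17 -0.11 17.59] n>=1.6 | shift [-0.175  -0.1314  0.0184] n>=3.5
```

Go towards panel C, moving the arm off the tray view, and look.

```bash
python3 -m pendant '[[[0,0,8.8],[0,0,0],-1],[[0,0,8.8],[0,0,0],-1],[[0,0,0],[-0.035,-0.0263,0.002],-1],[[0,0,0],[-0.035,-0.0263,0.004],-1],[[0,0,0],[-0.035,-0.0263,0.004],-1],[[0,0,0],[-0.035,-0.0263,0.004],-1],[[0,0,0],[-0.035,-0.0263,0.004],-1],[[0,0,0],[0,0,0],-1]]'
python3 - <<'E'
from h import *
d=cam("side"); cv2.imwrite("pics/s3.png",d["color"][:,:,::-1])
for r in rects(d,.013,.06,(.4,.72,-.2,.40)): print(r)
d=cam("top")
for r in rects(d,.013,.06,(.4,.72,-.2,.40)): print(r)
go(.4622,.1599,.024,75.7)
E
```

```text
time: 15.3
position: [0.4591, 0.1565, 0.1366]
tool_rot: [2.481, 1.923, -0.005]
ft_force: [0.8, 0.1, -0.1]
grip_width: 1.001
((np.float64(222.1), np.float64(157.8)), np.int32(309), array([0.445 , 0.3317, 0.0305]), np.float64(0.0242), [array([444.2, 337.2]), array([37.6, 70.4]), np.float64(87.8)])
((np.float64(293.5), np.float64(161.9)), np.int32(222), array([0.6305, 0.2877, 0.0222]), np.float64(0.0234), [array([631.6, 293. ]), array([60.9, 51. ]), np.float64(77.4)])
((np.float64(236.6), np.float64(194.8)), np.int32(346), array([0.4617, 0.1556, 0.0194]), np.float64(0.0198), [array([462. , 158.4]), array([68.3, 50. ]), np.float64(75.8)])
((np.float64(241.3), np.float64(217.2)), np.int32(414), array([0.4604, 0.0583, 0.0192]), np.float64(0.0194), [array([460.8,  62.9]), array([50.8, 70.9]), np.float64(4.0)])
((np.float64(253.2), np.float64(249.7)), np.int32(528), array([ 0.4688, -0.0649,  0.0192]), np.float64(0.0195), [array([469.1, -61. ]), array([50.6, 68.9]), np.float64(6.8)])
((np.float64(357.0), np.float64(270.9)), np.int32(305), array([ 0.6557, -0.1756,  0.0229]), np.float64(0.0245)
[... 568 characters left out ...]
]), np.float64(7.3)])
((np.float64(261.3), np.float64(246.0)), np.int32(469), array([0.4602, 0.0628, 0.0197]), np.float64(0.0196), [array([460.8,  62.6]), array([50.3, 63.9]), np.float64(4.1)])
((np.float64(236.4), np.float64(241.4)), np.int32(18), array([0.473 , 0.128 , 0.0194]), np.float64(0.0191), [array([471.3, 128.2]), array([ 7.8, 15.9]), np.float64(87.7)])
((np.float64(155.5), np.float64(253.4)), np.int32(360), array([0.4429, 0.3365, 0.0308]), np.float64(0.0214), [array([444.2, 338.8]), array([34.1, 69.8]), np.float64(83.7)])
t 15.40 psi 75.65 pos [0.4619 0.1592 0.1379] F [0.9 0.  0.3] grip 1.001 j7 -0.71
  turn [ 0.12 -0.01 -0.05] n>=0.0 | shift [8.000e-04 1.000e-04 1.139e-01] n>=1.8
```

View pics/s3.png

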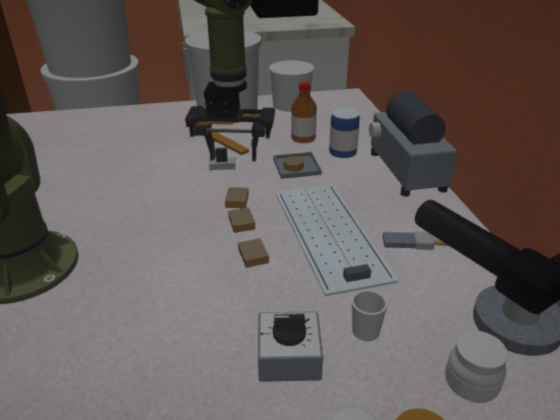

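```bash
python3 -m pendant '[[[0,0,0],[0.001,0,0.05],-1],[[0,0,0],[0,0,0.05],-1],[[0,0,0],[0,0,0.0135],-1],[[0,0,0],[0,0,0],-1],[[0,0,0],[0,0,0],0.5],[[0,0,0],[0,0,0],1],[[0,0,0],[0,0,0],1],[[0,0,0],[0,0,0],1]]' 30
python3 -m pendant '[[[0,0,0],[0,0,0],1],[[0,0,0],[0,0,0],1],[[0,0,0],[0,0,0],1]]'
python3 - <<'E'
from h import *
go(.4622,.1599,.024,75.7)
E
```

```text
time: 16.4
position: [0.4619, 0.16, 0.0242]
tool_rot: [2.481, 1.926, 0.001]
ft_force: [0.2, 0.7, -0.6]
grip_width: 0.628
time: 16.77
position: [0.4618, 0.16, 0.024]
tool_rot: [2.481, 1.927, -0.0]
ft_force: [-1.3, -0.4, 4.8]
grip_width: 0.571
t 16.77 psi 75.68 pos [0.4618 0.16   0.024 ] F [-1.3 -0.4  4.8] grip 0.571 j7 -0.85
  turn [ 0.02  0.02 -0.02] n>=0.0 | shift [-0.      0.0005 -0.    ] n>=0.0
```

```bash
cat >> h.py <<'E'
RS=np.array([.6563,-.1623]); YD=np.array([-.0640,.9979]); XD=np.array([.9979,.0640])
def slot(s,z,psi=93.67,x=0.0):
    p=RS+s*YD+x*XD; go(p[0],p[1],z,psi)
def inrow(x,y):
    v=np.array([x,y])-RS; return v@XD, v@YD
E
python3 -m pendant '[[[0,0,0],[0,0,-0.04],1],[[0,0,0],[0,0,-0.06],1],[[0,0,-9],[0,0,0],1],[[0,0,-9],[0,0,0],1],[[0,0,0],[0,0,0],1]]'
python3 -c "
from h import *
slot(.040,.125)"
```

```text
time: 17.4
position: [0.4611, 0.1599, 0.1233]
tool_rot: [-2.151, -2.289, 0.001]
ft_force: [0.4, 0.1, -1.3]
grip_width: 0.572
t 17.40 psi 93.58 pos [0.4611 0.1599 0.1233] F [ 0.4  0.1 -1.3] grip 0.572 j7 -0.42
  turn [-0.05  0.01 -0.09] n>=0.0 | shift [-0.2941  0.1741 -0.0017] n>=5.5
```

```bash
python3 -m pendant '[[[0,0,0],[-0.042,0.0249,0],1],[[0,0,0],[-0.042,0.0249,0],1],[[0,0,0],[-0.042,0.0249,0],1],[[0,0,0],[-0.042,0.0249,0],1],[[0,0,0],[-0.042,0.0249,0],1],[[0,0,0],[-0.042,0.0249,0],1],[[0,0,0],[-0.042,0.0247,0],1],[[0,0,0],[0,0,0],1]]'
python3 -m pendant '[[[0,0,0],[0,0,0.04],1],[[0,0,0],[0,0,0.035],1],[[0,0,0],[0,0,0],1],[[0,0,0],[0,0,0],1]]'
python3 -c "
from h import *
slot(.040,.031)"
```

```text
time: 18.4
position: [0.6547, -0.1279, 0.1218]
tool_rot: [2.161, 2.28, -0.003]
ft_force: [-0.6, 0.4, -1.8]
grip_width: 0.573
time: 18.9
position: [0.6548, -0.1215, 0.0499]
tool_rot: [2.149, 2.291, 0.002]
ft_force: [1.1, -0.4, -1.0]
grip_width: 0.571
t 18.90 psi 93.66 pos [ 0.6548 -0.1215  0.0499] F [ 1.1 -0.4 -1. ] grip 0.571 j7 -0.03
  turn [ 0.07 -0.   -0.01] n>=0.0 | shift [-0.0009 -0.0011  0.0189] n>=0.3
```

```bash
python3 -m pendant '[[[0,0,0],[0,-0.001,0.012],1],[[0,0,0],[0,0,0.006],1],[[0,0,0],[0,0,0],1],[[0,0,0],[0,0,0],1]]'
python3 -c "
from h import *
slot(.032,.0303)"
python3 -m pendant '[[[0,0,0],[-0.003,0,0],1],[[0,0,0],[-0.002,0,0],1],[[0,0,0],[0,0,0],1],[[0,0,0],[0,0,0],1]]'
python3 -c "
from h import *
slot(.032,.0303)"
```

```text
time: 19.4
position: [0.6532, -0.1222, 0.0309]
tool_rot: [2.149, 2.291, -0.0]
ft_force: [0.2, 0.4, -0.5]
grip_width: 0.571
t 19.40 psi 93.67 pos [ 0.6532 -0.1222  0.0309] F [ 0.2  0.4 -0.5] grip 0.571 j7 -0.04
  turn [0.   0.01 0.  ] n>=0.0 | shift [-0.0082  0.0005  0.0006] n>=0.1
time: 19.9
position: [0.6535, -0.1272, 0.0308]
tool_rot: [2.149, 2.291, 0.0]
ft_force: [0.5, -0.0, -0.8]
grip_width: 0.568
t 19.90 psi 93.67 pos [ 0.6535 -0.1272  0.0308] F [ 0.5 -0.  -0.8] grip 0.568 j7 -0.03
  turn [0. 0. 0.] n>=0.0 | shift [-0.0032  0.0006  0.0005] n>=0.1
```

```bash
python3 -m pendant '[[[0,0,0],[-0.0015,0.0005,0.0005],1],[[0,0,0],[-0.0015,0,0],1],[[0,0,0],[0,0,0],1],[[0,0,0],[0,0,0],1]]'
python3 -c "
from h import *
slot(.032,.0303)"
python3 -m pendant '[[[0,0,0],[-0.001,0,0],1],[[0,0,0],[-0.001,0,0],1],[[0,0,0],[0,0,0],1],[[0,0,0],[0,0,0],1]]'
python3 -c "
from h import *
slot(.032,.0303)"
```

```text
time: 20.4
position: [0.6542, -0.1301, 0.0302]
tool_rot: [-2.149, -2.291, 0.0]
ft_force: [-1.1, 0.9, -2.4]
grip_width: 0.57
t 20.40 psi 93.67 pos [ 0.6542 -0.1301  0.0302] F [-1.1  0.9 -2.4] grip 0.570 j7 -0.03
  turn [-0. -0.  0.] n>=0.0 | shift [-0.0002  0.0001 -0.0001] n>=0.0
time: 20.9
position: [0.6543, -0.1309, 0.0302]
tool_rot: [-2.147, -2.292, -0.001]
ft_force: [-0.9, 2.8, -0.2]
grip_width: 0.572
t 20.90 psi 93.72 pos [ 0.6543 -0.1309  0.0302] F [-0.9  2.8 -0.2] grip 0.572 j7 -0.03
  turn [-0.01 -0.07  0.05] n>=0.0 | shift [ 0.0005  0.     -0.0001] n>=0.0
```

```bash
python3 -m pendant '[[[0,0,0],[-0.001,0,0],1],[[0,0,0],[-0.001,0,0],1],[[0,0,0],[0,0,0],1],[[0,0,0],[0,0,0],1]]'
python3 -c "
from h import *
slot(.032,.0303)"

```

```text
time: 21.4
position: [0.6542, -0.1309, 0.0303]
tool_rot: [-2.145, -2.291, -0.003]
ft_force: [-2.6, 7.3, 0.4]
grip_width: 0.57
t 21.40 psi 93.77 pos [ 0.6542 -0.1309  0.0303] F [-2.6  7.3  0.4] grip 0.570 j7 -0.02
  turn [-0.03 -0.21  0.1 ] n>=0.0 | shift [ 0.0006  0.     -0.    ] n>=0.0
```

```bash
python3 -m pendant '[[[0,0,0],[0.002,0,0],1],[[0,0,0],[0,0,0],0],[[0,0,0],[0,0,0],-0.6],[[0,0,0],[0,0,0],-0.6],[[0,0,0],[0,0,-0.03],-0.6],[[0,0,0],[0,0,-0.04],-1],[[0,0,0],[0,0,-0.04],-1],[[0,0,0],[0,0,0],-1]]'
python3 -c "
from h import *
go(.4608,.0626,.14,93.9)"

```

```text
time: 22.4
position: [0.657, -0.1337, 0.1448]
tool_rot: [2.145, 2.284, 0.005]
ft_force: [0.5, 0.1, -0.3]
grip_width: 0.981
t 22.40 psi 93.60 pos [ 0.657  -0.1337  0.1448] F [ 0.5  0.1 -0.3] grip 0.981 j7 0.02
  turn [ 0.44  0.21 -0.3 ] n>=0.0 | shift [ 0.2092 -0.1824  0.0048] n>=4.4
```

```bash
python3 -m pendant '[[[0,0,-0.2],[0.0415,-0.0365,0],-1],[[0,0,0],[0.0415,-0.0365,0],-1],[[0,0,0],[0.0415,-0.0365,0],-1],[[0,0,0],[0.0415,-0.0365,0],-1],[[0,0,0],[0.0415,-0.0365,0.005],-1],[[0,0,0],[0,0,0],-1],[[0,0,0],[0,0,0],-1]]'
python3 - <<'E'
from h import *
for n in("side","top"):
    d=cam(n); print(n)
    for r in rects(d,.013,.06,(.4,.72,-.2,.40)): print(r[0],r[2],r[4])
d=cam("side"); cv2.imwrite("pics/s4.png",d["color"][:,:,::-1])
go(.4608,.0626,.024,93.9)
E
```

```text
time: 23.28
position: [0.4588, 0.0614, 0.1352]
tool_rot: [2.145, 2.293, -0.001]
ft_force: [-0.0, -0.6, -0.3]
grip_width: 1.003
side
(np.float64(221.0), np.float64(148.6)) [0.4444 0.3401 0.0538] [array([444.5, 339.2]), array([28.4, 17.5]), np.float64(3.0)]
(np.float64(225.4), np.float64(159.9)) [0.4533 0.3294 0.0246] [array([460.4, 329.6]), array([56.1, 33.3]), np.float64(27.6)]
(np.float64(315.2), np.float64(159.2)) [0.6948 0.3049 0.0144] [array([695. , 304.1]), array([ 4.4, 46.6]), np.float64(1.4)]
(np.float64(293.7), np.float64(161.7)) [0.6312 0.2881 0.0222] [array([631.7, 293. ]), array([56.8, 51. ]), np.float64(77.8)]
(np.float64(241.2), np.float64(217.3)) [0.4601 0.0581 0.0191] [array([460.8,  62.7]), array([50.7, 68.5]), np.float64(4.5)]
(np.float64(253.2), np.float64(249.7)) [ 0.469  -0.0649  0.0192] [array([469.3, -60.9]), array([51. , 68.6]), np.float64(6.8)]
(np.float64(351.4), np.float64(261.7)) [ 0.653  -0.1473  0.0241] [array([ 655. , -140.8]), array([52.2, 89.3]), np.float64(3.1)]
top
(np.float64(162.8), np.float64(161.4)) [0.6953 0.3308 0.015 ] [array([695. , 330.4]), 
[... 249 characters left out ...]
7]), array([54.1, 51.2]), np.float64(45.7)]
(np.float64(153.9), np.float64(196.9)) [0.5965 0.3512 0.0143] [array([597.8, 349.7]), array([19.8,  8.3]), np.float64(2.1)]
(np.float64(180.5), np.float64(199.4)) [0.5887 0.2793 0.0145] [array([588.3, 278. ]), array([26.9,  3.5]), np.float64(89.4)]
(np.float64(308.4), np.float64(242.2)) [ 0.4685 -0.0611  0.0201] [array([469. , -61.1]), array([50.3, 63.9]), np.float64(6.9)]
(np.float64(155.5), np.float64(253.3)) [0.4431 0.3366 0.0307] [array([444.4, 338.8]), array([33.1, 70.4]), np.float64(84.6)]
t 23.43 psi 93.75 pos [0.4592 0.0615 0.1352] F [-0.4  0.8 -0.4] grip 1.002 j7 -0.15
  turn [ 0.01 -0.03 -0.15] n>=0.0 | shift [0.001  0.0017 0.1112] n>=1.8
```

View pics/s4.png

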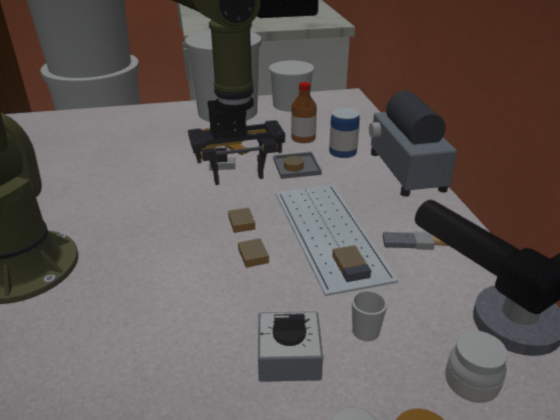

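```bash
python3 -m pendant '[[[0,0,-0.2],[0.001,0.0015,0.05],-1],[[0,0,0],[0,0,0.05],-1],[[0,0,0],[0,0,0.011],-1],[[0,0,0],[0,0,0],-1],[[0,0,0],[0,0,0],0.5],[[0,0,0],[0,0,0],1],[[0,0,0],[0,0,0],1],[[0,0,0],[0,0,0],1]]' 30
python3 -m pendant '[[[0,0,0],[0,0,0],1],[[0,0,0],[0,0,0],1],[[0,0,0],[0,0,0],1]]'
python3 -c "
from h import *
go(.4608,.0626,.024,93.9)"
python3 -m pendant '[[[0,0,0],[0,0,-0.04],1],[[0,0,0],[0,0,-0.05],1],[[0,0,0],[0,0,0],1],[[0,0,0],[0,0,0],1]]'
python3 -c "
from h import *
slot(.107,.115)"
```

```text
time: 24.42
position: [0.46, 0.0637, 0.0246]
tool_rot: [2.14, 2.298, 0.0]
ft_force: [0.1, -0.0, -0.8]
grip_width: 0.628
time: 24.8
position: [0.46, 0.0637, 0.0245]
tool_rot: [2.141, 2.299, -0.0]
ft_force: [-1.1, -0.4, 5.0]
grip_width: 0.571
t 24.80 psi 94.07 pos [0.46   0.0637 0.0245] F [-1.1 -0.4  5. ] grip 0.571 j7 -0.31
  turn [0.02 0.02 0.17] n>=0.0 | shift [-0.0011  0.0007  0.0005] n>=0.0
time: 25.3
position: [0.4591, 0.0634, 0.1135]
tool_rot: [-2.141, -2.299, 0.002]
ft_force: [-0.3, -0.2, -1.2]
grip_width: 0.57
t 25.30 psi 94.07 pos [0.4591 0.0634 0.1135] F [-0.3 -0.2 -1.2] grip 0.570 j7 -0.18
  turn [-0.06  0.03  0.4 ] n>=0.0 | shift [-0.1309  0.1823 -0.0015] n>=3.6
```

```bash
python3 -m pendant '[[[0,0,0.4],[0,0.02,0],1],[[0,0,0],[-0.0262,0.0325,0],1],[[0,0,0],[-0.0262,0.0325,0],1],[[0,0,0],[-0.0262,0.0325,0],1],[[0,0,0],[-0.0262,0.0325,0],1],[[0,0,0],[-0.0262,0.0325,0],1],[[0,0,0],[0,0,0],1],[[0,0,0],[0,0,0],1]]'
python3 -m pendant '[[[0,0,0],[0,0,0.04],1],[[0,0,0],[0,0,0.025],1],[[0,0,0],[0,0,0],1],[[0,0,0],[0,0,0],1]]'
python3 -c "
from h import *
slot(.103,.031)"
```

```text
time: 26.3
position: [0.6487, -0.054, 0.1119]
tool_rot: [-2.145, -2.29, 0.003]
ft_force: [-0.9, -0.1, -1.9]
grip_width: 0.568
time: 26.8
position: [0.6505, -0.0542, 0.0503]
tool_rot: [2.147, 2.292, 0.001]
ft_force: [0.0, 1.2, -1.0]
grip_width: 0.571
t 26.80 psi 93.75 pos [ 0.6505 -0.0542  0.0503] F [ 0.   1.2 -1. ] grip 0.571 j7 -0.16
  turn [0.06 0.   0.08] n>=0.0 | shift [-0.0053 -0.0011  0.0193] n>=0.3
```

```bash
python3 -m pendant '[[[0,0,0],[-0.001,-0.0008,0.012],1],[[0,0,0],[0,0,0.007],1],[[0,0,0],[0,0,0],1],[[0,0,0],[-0.003,0,0],1],[[0,0,0],[-0.002,0,0],1],[[0,0,0],[0,0,0],1],[[0,0,0],[0,0,0],1]]'
python3 -c "
from h import *
slot(.096,.0303)"
```

```text
time: 27.68
position: [0.6501, -0.0614, 0.0304]
tool_rot: [2.149, 2.291, 0.0]
ft_force: [0.7, 1.1, 1.5]
grip_width: 0.568
t 27.68 psi 93.67 pos [ 0.6501 -0.0614  0.0304] F [0.7 1.1 1.5] grip 0.568 j7 -0.16
  turn [ 0.03  0.02 -0.  ] n>=0.0 | shift [-0.0051 -0.0003  0.0001] n>=0.1
```

```bash
python3 -m pendant '[[[0,0,0],[-0.002,0,0],1],[[0,0,0],[-0.0015,0,0],1],[[0,0,0],[-0.001,0,0],1],[[0,0,0],[0,0,0],1],[[0,0,0],[0,0,0],1]]'
python3 -c "
from h import *
slot(.096,.0303)"
python3 -m pendant '[[[0,0,0],[-0.001,0,0],1],[[0,0,0],[-0.001,0,0],1],[[0,0,0],[0,0,0],1],[[0,0,0],[0,0,0],1]]'
python3 -c "
from h import *
slot(.096,.0303)"
```

```text
time: 28.3
position: [0.6502, -0.0656, 0.0304]
tool_rot: [2.149, 2.292, 0.0]
ft_force: [0.3, 1.7, 3.3]
grip_width: 0.576
t 28.30 psi 93.68 pos [ 0.6502 -0.0656  0.0304] F [0.3 1.7 3.3] grip 0.576 j7 -0.15
  turn [0.01 0.01 0.01] n>=0.0 | shift [-0.0009 -0.0001  0.0001] n>=0.0
time: 28.8
position: [0.6502, -0.0659, 0.0303]
tool_rot: [-2.147, -2.292, -0.002]
ft_force: [-0.4, 5.8, 3.4]
grip_width: 0.568
t 28.80 psi 93.73 pos [ 0.6502 -0.0659  0.0303] F [-0.4  5.8  3.4] grip 0.568 j7 -0.15
  turn [ 0.   -0.11  0.06] n>=0.0 | shift [-0.0006 -0.0001  0.    ] n>=0.0
```

```bash
python3 -m pendant '[[[0,0,0],[-0.001,0,0],1],[[0,0,0],[0,0,0],1],[[0,0,0],[0.002,0,0],1],[[0,0,0],[0,0,0],0],[[0,0,0],[0,0,0],-0.6],[[0,0,0],[0,0,0],-0.6],[[0,0,0],[0,0,-0.03],-0.6],[[0,0,0],[0,0,-0.04],-1]]'
python3 -m pendant '[[[0,0,0],[0,0,-0.03],-1],[[0,0,0],[0,0,0],-1]]'
python3 -c "
from h import *
go(.4691,-.0611,.135,97)"

```

```text
time: 29.8
position: [0.6489, -0.0683, 0.0992]
tool_rot: [-2.149, -2.289, 0.005]
ft_force: [0.6, -0.8, 0.4]
grip_width: 0.845
time: 30.05
position: [0.6519, -0.0679, 0.1328]
tool_rot: [2.147, 2.287, 0.003]
ft_force: [0.6, 0.2, -1.7]
grip_width: 0.981
t 30.05 psi 93.60 pos [ 0.6519 -0.0679  0.1328] F [ 0.6  0.2 -1.7] grip 0.981 j7 -0.10
  turn [ 0.26  0.14 -3.4 ] n>=0.3 | shift [ 0.029  -0.1806 -0.0022] n>=2.9
```

```bash
python3 -m pendant '[[[0.2,0.1,-3.4],[0,0,0],-1],[[0,0,0],[0.0073,-0.045,0],-1],[[0,0,0],[0.0073,-0.045,0],-1],[[0,0,0],[0.0073,-0.045,0],-1],[[0,0,0],[0.0073,-0.045,0],-1],[[0,0,0],[0,0,0],-1],[[0,0,0],[0,0,0],-1]]'
python3 - <<'E'
from h import *
for n in("side","top"):
    d=cam(n); print(n)
    for r in rects(d,.013,.06,(.4,.72,-.2,.40)): print(r[0],r[2],r[4])
d=cam("side"); cv2.imwrite("pics/s5.png",d["color"][:,:,::-1])
go(.4691,-.0611,.024,97)
E
```

```text
time: 30.92
position: [0.4682, -0.0607, 0.1306]
tool_rot: [-2.079, -2.351, 0.003]
ft_force: [1.0, -0.3, 0.2]
grip_width: 1.001
side
(np.float64(216.7), np.float64(153.9)) [0.4317 0.3371 0.0409] [array([430.7, 344.1]), array([17.8, 40.7]), np.float64(30.1)]
(np.float64(346.4), np.float64(253.2)) [ 0.6511 -0.1186  0.0245] [array([ 652.5, -107.9]), array([ 52.7, 152.7]), np.float64(4.6)]
(np.float64(253.2), np.float64(249.7)) [ 0.469  -0.065   0.0192] [array([469.2, -61.4]), array([50.7, 68.4]), np.float64(7.3)]
top
(np.float64(325.1), np.float64(173.7)) [ 0.6526 -0.1102  0.0256] [array([ 652.6, -108.5]), array([ 52.1, 148.1]), np.float64(3.6)]
(np.float64(175.0), np.float64(183.5)) [0.6308 0.2935 0.0234] [array([631.4, 294. ]), array([53.1, 51. ]), np.float64(44.9)]
(np.float64(178.4), np.float64(199.6)) [0.5883 0.2849 0.0146] [array([588.2, 286. ]), array([32.7,  3.9]), np.float64(89.8)]
(np.float64(298.3), np.float64(243.5)) [ 0.4655 -0.0344  0.0194] [array([465.9, -34.4]), array([49.3, 10.1]), np.float64(8.0)]
(np.float64(155.5), np.float64(253.4)) [0.4429 0.3365 0.0307] [array([444.3, 338.6]), array([33.1, 70. ]), np.float64(82.6)]
t 31.07 psi 97.09 pos [ 0.4689 -0.0598  0.1308] F [ 0.6  0.  -0.3] grip 1.000 j7 0.15
  turn [-0.17 -0.17  0.09] n>=0.0 | shift [-0.0013  0.      0.1068] n>=1.7
```

View pics/s5.png

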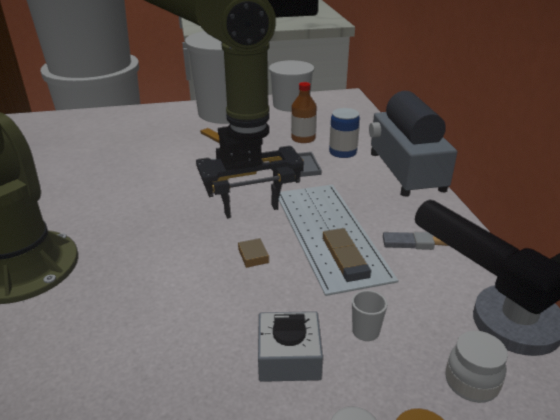

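Two panels seated: total length 148.1 mm, expected 148 (stop 20 + 128). Now the third.

```bash
python3 -m pendant '[[[0,0,0.1],[-0.0013,0,0.05],-1],[[0,0,0],[0,0,0.045],-1],[[0,0,0],[0,0,0.0115],-1],[[0,0,0],[0,0,0],-1],[[0,0,0],[0,0,0],0.5],[[0,0,0],[0,0,0],1],[[0,0,0],[0,0,0],1],[[0,0,0],[0,0,0],1]]' 30
python3 -m pendant '[[[0,0,0],[0,0,0],1],[[0,0,0],[0,0,0],1],[[0,0,0],[0,0,0],1]]'
python3 -c "
from h import *
go(.4691,-.0611,.024,97)"
python3 -m pendant '[[[0,0,0],[0,0,-0.04],1],[[0,0,0],[0,0,-0.05],1],[[0,0,3.3],[0,0,0],1],[[0,0,0],[0,0,0],1]]'
python3 -c "
from h import *
slot(.172,.115)"
```

```text
time: 32.08
position: [0.468, -0.0612, 0.0248]
tool_rot: [-2.081, -2.35, 0.002]
ft_force: [0.4, 0.9, -0.4]
grip_width: 0.63
time: 32.45
position: [0.468, -0.0611, 0.0247]
tool_rot: [-2.08, -2.35, 0.002]
ft_force: [-0.4, -1.2, 4.8]
grip_width: 0.575
t 32.45 psi 96.97 pos [ 0.468  -0.0611  0.0247] F [-0.4 -1.2  4.8] grip 0.575 j7 0.00
  turn [-0.18 -0.08 -0.03] n>=0.0 | shift [-0.0001  0.0011  0.0007] n>=0.0
time: 32.95
position: [0.4678, -0.0612, 0.1143]
tool_rot: [-2.146, -2.29, 0.003]
ft_force: [-0.5, 0.5, -1.3]
grip_width: 0.57
t 32.95 psi 93.70 pos [ 0.4678 -0.0612  0.1143] F [-0.5  0.5 -1.3] grip 0.570 j7 0.07
  turn [-0.21 -0.06  0.03] n>=0.0 | shift [ 0.059   0.1816 -0.0007] n>=3.1
```

```bash
python3 -m pendant '[[[-0.2,0,0],[0.0118,0.0363,0],1],[[0,0,0],[0.0118,0.0363,0],1],[[0,0,0],[0.0118,0.0363,0],1],[[0,0,0],[0.0118,0.0363,0],1],[[0,0,0],[0.0118,0.0363,0],1],[[0,0,0],[0,0,0],1],[[0,0,0],[0,0,0],1]]'
python3 -m pendant '[[[0,0,0],[0,0,0.04],1],[[0,0,0],[0,0,0.025],1],[[0,0,0],[0,0,0],1],[[0,0,0],[0,0,0],1]]'
python3 -c "
from h import *
slot(.170,.031)"
```

```text
time: 33.83
position: [0.6441, 0.0094, 0.1128]
tool_rot: [-2.145, -2.29, 0.002]
ft_force: [-0.0, -0.1, -0.1]
grip_width: 0.572
time: 34.33
position: [0.6456, 0.0091, 0.0505]
tool_rot: [-2.149, -2.291, -0.002]
ft_force: [-0.1, 0.3, 0.4]
grip_width: 0.569
t 34.33 psi 93.66 pos [0.6456 0.0091 0.0505] F [-0.1  0.3  0.4] grip 0.569 j7 -0.29
  turn [ 0.06 -0.07 -0.01] n>=0.0 | shift [-0.0018 -0.0003  0.0195] n>=0.3
```

```bash
python3 -m pendant '[[[0,0,0],[0,-0.0003,0.012],1],[[0,0,0],[0,0,0.007],1],[[0,0,0],[0,0,0],1],[[0,0,0],[-0.004,0,0],1],[[0,0,0],[-0.003,0,0],1],[[0,0,0],[0,0,0],1],[[0,0,0],[0,0,0],1]]'
python3 -c "
from h import *
slot(.160,.0303)"
```

```text
time: 35.2
position: [0.6459, 0.0023, 0.0306]
tool_rot: [-2.149, -2.291, -0.002]
ft_force: [0.6, 0.0, 1.8]
grip_width: 0.57
t 35.20 psi 93.66 pos [0.6459 0.0023 0.0306] F [0.6 0.  1.8] grip 0.570 j7 -0.29
  turn [ 0.04 -0.07 -0.01] n>=0.0 | shift [-0.0049 -0.0002  0.0003] n>=0.1
```

```bash
python3 -m pendant '[[[0,0,0],[-0.002,0,0],1],[[0,0,0],[-0.0015,0,0],1],[[0,0,0],[-0.001,0,0],1],[[0,0,0],[0,0,0],1],[[0,0,0],[0,0,0],1]]'
python3 -c "
from h import *
slot(.160,.0303)"
python3 -m pendant '[[[0,0,0],[-0.001,0,0],1],[[0,0,0],[-0.001,0,0],1],[[0,0,0],[0,0,0],1],[[0,0,0],[0,0,0],1]]'
python3 -c "
from h import *
slot(.160,.0303)"
```

```text
time: 35.83
position: [0.646, -0.0017, 0.0305]
tool_rot: [-2.148, -2.291, -0.002]
ft_force: [-0.4, 1.8, 4.4]
grip_width: 0.569
t 35.83 psi 93.69 pos [ 0.646  -0.0017  0.0305] F [-0.4  1.8  4.4] grip 0.569 j7 -0.28
  turn [ 0.01 -0.1   0.02] n>=0.0 | shift [-0.0009  0.      0.0002] n>=0.0
time: 36.33
position: [0.646, -0.0029, 0.0305]
tool_rot: [-2.147, -2.291, -0.003]
ft_force: [-0.6, 5.2, 5.4]
grip_width: 0.567
t 36.33 psi 93.72 pos [ 0.646  -0.0029  0.0305] F [-0.6  5.2  5.4] grip 0.567 j7 -0.28
  turn [ 0.02 -0.16  0.05] n>=0.0 | shift [0.0002 0.     0.0002] n>=0.0
```

```bash
python3 -m pendant '[[[0,0,0],[-0.001,0,0],1],[[0,0,0],[-0.0005,0,0],1],[[0,0,0],[0,0,0],1],[[0,0,0],[0,0,0],1]]'
python3 -c "
from h import *
slot(.160,.0303)"
python3 -m pendant '[[[0,0,0],[0.002,0,0],1],[[0,0,0],[0,0,0],0],[[0,0,0],[0,0,0],-0.6],[[0,0,0],[0,0,0],-0.6],[[0,0,0],[0,0,-0.03],-0.6],[[0,0,0],[0,0,-0.04],-1],[[0,0,0],[0,0,-0.03],-1],[[0,0,0],[0,0,0],-1]]'
python3 -c "
from h import *
go(.4443,.3388,.135,84.8)"

```

```text
time: 36.83
position: [0.646, -0.0029, 0.0305]
tool_rot: [-2.145, -2.291, -0.005]
ft_force: [-0.7, 6.8, 4.6]
grip_width: 0.572
t 36.83 psi 93.76 pos [ 0.646  -0.0029  0.0305] F [-0.7  6.8  4.6] grip 0.572 j7 -0.28
  turn [ 0.02 -0.26  0.09] n>=0.0 | shift [0.0002 0.0001 0.0002] n>=0.0
time: 37.83
position: [0.6475, -0.0046, 0.1326]
tool_rot: [2.148, 2.288, 0.004]
ft_force: [-0.5, 0.2, -0.5]
grip_width: 0.983
t 37.83 psi 93.61 pos [ 0.6475 -0.0046  0.1326] F [-0.5  0.2 -0.5] grip 0.983 j7 -0.23
  turn [ 0.23 -0.    8.81] n>=0.8 | shift [ 0.3236 -0.2335 -0.0024] n>=6.4
```

```bash
python3 -m pendant '[[[0.2,0,8.8],[0,0,0],-1],[[0,0,0],[0.0462,-0.0334,0],-1],[[0,0,0],[0.0462,-0.0334,0],-1],[[0,0,0],[0.0462,-0.0334,0],-1],[[0,0,0],[0.0462,-0.0334,0],-1],[[0,0,0],[0.0462,-0.0334,0],-1],[[0,0,0],[0.0462,-0.0334,0],-1],[[0,0,0],[0.0462,-0.0334,0],-1]]'
python3 -m pendant '[[[0,0,0],[0,0,0],-1],[[0,0,0],[0,0,0],-1]]'
python3 - <<'E'
from h import *
for n in("side","top"):
    d=cam(n); print(n)
    for r in rects(d,.013,.06,(.4,.72,-.2,.40)): print(r[0],r[2],r[4])
d=cam("side"); cv2.imwrite("pics/s6.png",d["color"][:,:,::-1])
d=cam("top"); cv2.imwrite("pics/t6.png",d["color"][:,:,::-1])
go(.4443,.3388,.043,84.8)
E
```

```text
time: 38.83
position: [0.441, 0.3392, 0.1302]
tool_rot: [-2.318, -2.117, 0.006]
ft_force: [0.4, -0.1, -0.1]
grip_width: 0.999
time: 39.08
position: [0.4421, 0.338, 0.1304]
tool_rot: [-2.317, -2.118, 0.006]
ft_force: [0.4, 0.3, -0.5]
grip_width: 0.996
side
(np.float64(221.6), np.float64(157.9)) [0.4438 0.3324 0.03  ] [array([444.6, 338.2]), array([39.2, 70.6]), np.float64(86.6)]
(np.float64(293.6), np.float64(162.0)) [0.6306 0.2873 0.022 ] [array([631.5, 292.2]), array([55.7, 51. ]), np.float64(77.6)]
(np.float64(315.6), np.float64(159.9)) [0.6947 0.3005 0.0148] [array([694.9, 300. ]), array([53. ,  4.6]), np.float64(89.5)]
(np.float64(341.9), np.float64(245.7)) [ 0.6492 -0.0917  0.0247] [array([650.6, -76.8]), array([ 52. , 216.3]), np.float64(3.7)]
top
(np.float64(312.7), np.float64(175.0)) [ 0.6495 -0.0768  0.0254] [array([650.2, -76.9]), array([ 53. , 212.4]), np.float64(4.0)]
(np.float64(175.0), np.float64(183.5)) [0.6308 0.2935 0.0234] [array([631.5, 294.2]), array([53.1, 51.1]), np.float64(44.9)]
(np.float64(158.1), np.float64(246.0)) [0.4628 0.332  0.0251] [array([460.1, 335.5]), array([29.4, 38. ]), np.float64(84.2)]
t 39.27 psi 84.70 pos [0.4431 0.3376 0.1311] F [-0.6 -0.5  0. ] grip 1.002 j7 -1.02
  turn [-0.23 -0.02 -0.1 ] n>=0.0 | shift [0.0013 0.0011 0.0881] n>=1.4
```

View pics/s6.png

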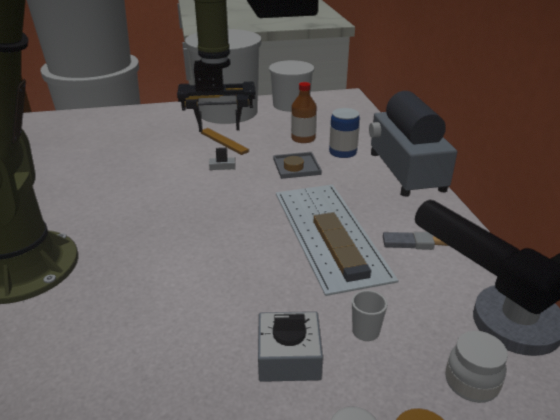

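View pics/t6.png

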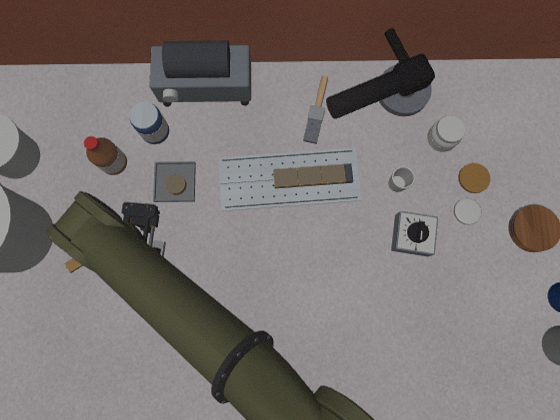

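```bash
python3 -m pendant '[[[-0.2,0,0],[0.0013,0.001,0.045],-1],[[0,0,0],[0,0,0.041],-1],[[0,0,0],[0,0,0],-1],[[0,0,0],[0,0,0],0.5],[[0,0,0],[0,0,0],1],[[0,0,0],[0,0,0],1],[[0,0,0],[0,0,0],1],[[0,0,0],[0,0,0],1]]' 40
python3 -m pendant '[[[0,0,0],[0,0,0],1],[[0,0,0],[0,0,0],1],[[0,0,0],[0,0,0],1],[[0,0,0],[0,0,0],1]]'
python3 -c "
from h import *
go(.4443,.3388,.043,84.8)"
python3 -m pendant '[[[0,0,0],[0,0,-0.04],1],[[0,0,0],[0,0,-0.04],1],[[0,0,-8.9],[0,0,0],1],[[0,0,0],[0,0,0],1]]'
python3 -c "
from h import *
slot(.222,.125)"
```

```text
time: 40.28
position: [0.443, 0.3408, 0.0459]
tool_rot: [-2.318, -2.119, -0.002]
ft_force: [0.6, 0.1, 0.1]
grip_width: 0.516
time: 40.78
position: [0.4433, 0.3408, 0.0457]
tool_rot: [-2.318, -2.119, -0.002]
ft_force: [1.2, 0.4, -1.4]
grip_width: 0.344
t 40.77 psi 84.87 pos [0.4433 0.3408 0.0457] F [ 1.2  0.4 -1.4] grip 0.344 j7 -1.10
  turn [ 0.02 -0.09  0.07] n>=0.0 | shift [-0.0019  0.0012  0.0027] n>=0.1
time: 41.28
position: [0.4421, 0.3399, 0.125]
tool_rot: [-2.148, -2.291, 0.002]
ft_force: [0.6, -0.1, -3.8]
grip_width: 0.342
t 41.27 psi 93.69 pos [0.4421 0.3399 0.125 ] F [ 0.6 -0.1 -3.8] grip 0.342 j7 -0.89
  turn [-0.11 -0.01  0.02] n>=0.0 | shift [-0.2929  0.1816 -0.    ] n>=5.5
```

```bash
python3 -m pendant '[[[0,0,0],[-0.03,0.03,0],1],[[0,0,0],[-0.0438,0.0253,0],1],[[0,0,0],[-0.0438,0.0253,0],1],[[0,0,0],[-0.0438,0.0253,0],1],[[0,0,0],[-0.0438,0.0253,0],1],[[0,0,0],[-0.0438,0.0253,0],1],[[0,0,0],[-0.0438,0.0253,0],1],[[0,0,0],[0,0,0],1]]'
python3 -m pendant '[[[0,0,0],[0,0,0],1],[[0,0,0],[0,0,0.035],1],[[0,0,0],[0,0,0.02],1],[[0,0,0],[0,0,0],1],[[0,0,0],[0,0,0],1]]'
python3 -c "
from h import *
slot(.222,.0525)
d=cam('side');crop(d,270,150,400,290,'b1.png',4)"
```

```text
time: 42.28
position: [0.6449, 0.053, 0.1227]
tool_rot: [-2.16, -2.28, 0.005]
ft_force: [-0.2, 0.5, -4.4]
grip_width: 0.343
time: 42.9
position: [0.644, 0.0613, 0.0711]
tool_rot: [-2.146, -2.294, -0.003]
ft_force: [-0.3, -0.2, -3.4]
grip_width: 0.342
t 42.90 psi 93.80 pos [0.644  0.0613 0.0711] F [-0.3 -0.2 -3.4] grip 0.342 j7 -0.37
  turn [ 0.06 -0.1   0.13] n>=0.0 | shift [-0.0019 -0.0021  0.0186] n>=0.3
```

View pics/b1.png

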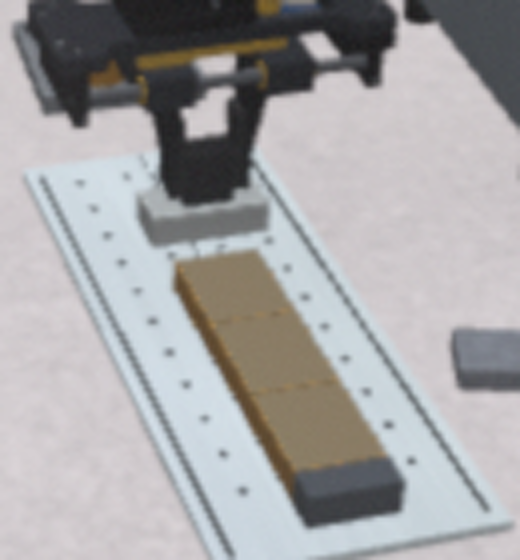

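```bash
python3 -m pendant '[[[0,0,0.1],[0,-0.002,0.012],1],[[0,0,0],[0,0,0.0065],1],[[0,0,0],[0,0,0],1],[[0,0,0],[-0.004,0,0],1],[[0,0,0],[-0.003,0,0],1],[[0,0,0],[0,0,0],1],[[0,0,0],[0,0,0],1]]'
python3 -c "
from h import *
slot(.210,.0518)"
```

```text
time: 43.82
position: [0.6422, 0.0528, 0.0517]
tool_rot: [-2.149, -2.291, -0.001]
ft_force: [0.8, -0.4, -3.3]
grip_width: 0.338
t 43.83 psi 93.66 pos [0.6422 0.0528 0.0517] F [ 0.8 -0.4 -3.3] grip 0.338 j7 -0.37
  turn [-0.   -0.04 -0.01] n>=0.0 | shift [-0.0055  0.0003 -0.0001] n>=0.1
```

```bash
python3 -m pendant '[[[0,0,0],[-0.003,0,0],1],[[0,0,0],[-0.0015,0,0],1],[[0,0,0],[0,0,0],1],[[0,0,0],[0,0,0],1]]'
python3 -c "
from h import *
slot(.210,.0518)"
python3 -m pendant '[[[0,0,0],[-0.001,0,0],1],[[0,0,0],[-0.001,0,0],1],[[0,0,0],[0,0,0],1],[[0,0,0],[0,0,0],1]]'
python3 -c "
from h import *
slot(.210,.0518)"
```

```text
time: 44.32
position: [0.6423, 0.0487, 0.0517]
tool_rot: [-2.148, -2.291, -0.001]
ft_force: [0.3, -0.6, -3.3]
grip_width: 0.343
t 44.33 psi 93.67 pos [0.6423 0.0487 0.0517] F [ 0.3 -0.6 -3.3] grip 0.343 j7 -0.36
  turn [-0.01 -0.05  0.  ] n>=0.0 | shift [-0.0014  0.0005 -0.0001] n>=0.0
time: 44.82
position: [0.6425, 0.0468, 0.0517]
tool_rot: [-2.148, -2.291, -0.001]
ft_force: [-0.0, 0.2, -3.4]
grip_width: 0.342
t 44.83 psi 93.68 pos [0.6425 0.0468 0.0517] F [-0.   0.2 -3.4] grip 0.342 j7 -0.36
  turn [-0.01 -0.07  0.01] n>=0.0 | shift [ 0.0004  0.0004 -0.0001] n>=0.0
```

Lower onto the plate lightly, then keep closing.

```bash
python3 -m pendant '[[[0,0,0],[-0.001,0,0.0004],1],[[0,0,0],[-0.001,0,0],1],[[0,0,0],[0,0,0],1],[[0,0,0],[0,0,0],1]]'
python3 -c "
from h import *
slot(.210,.0518)"
python3 -m pendant '[[[0,0,0],[-0.001,0,0.0004],1],[[0,0,0],[-0.001,0,0],1],[[0,0,0],[0,0,0],1],[[0,0,0],[0,0,0],1]]'
python3 -c "
from h import *
slot(.210,.0518)
d=cam('side');crop(d,270,150,400,290,'b2.png',4)"
```

```text
time: 45.32
position: [0.6426, 0.0462, 0.0517]
tool_rot: [-2.147, -2.291, -0.003]
ft_force: [-0.9, 3.7, -0.1]
grip_width: 0.343
t 45.33 psi 93.73 pos [0.6426 0.0462 0.0517] F [-0.9  3.7 -0.1] grip 0.343 j7 -0.36
  turn [ 0.02 -0.16  0.06] n>=0.0 | shift [ 0.001   0.0003 -0.0001] n>=0.0
time: 45.82
position: [0.6426, 0.0461, 0.0517]
tool_rot: [-2.145, -2.291, -0.006]
ft_force: [-3.3, 7.2, 2.4]
grip_width: 0.346
t 45.83 psi 93.79 pos [0.6426 0.0461 0.0517] F [-3.3  7.2  2.4] grip 0.346 j7 -0.35
  turn [ 0.03 -0.28  0.12] n>=0.0 | shift [ 0.0011  0.0003 -0.0001] n>=0.0
```

View pics/b2.png

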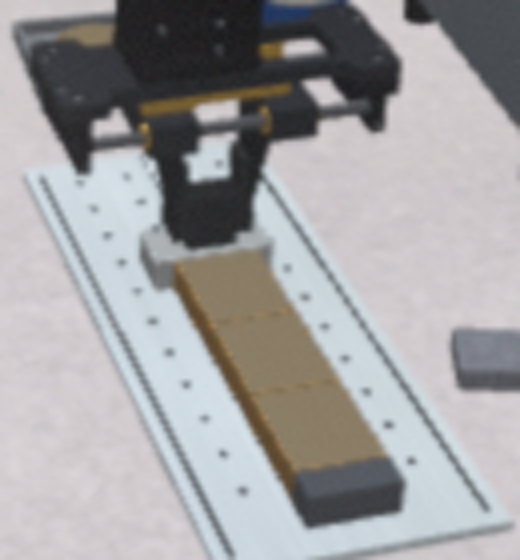

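The bar butts the last panel (contact at 7 N). Release and retreat upward, then inspect.

```bash
python3 -m pendant '[[[0,0,0],[0.0025,0,-0.0004],1],[[0,0,0],[0,0,0],0.2],[[0,0,0],[0,0,0],-0.2],[[0,0,0],[0,0,0],-0.2],[[0,0,0],[0,0,0],-0.2],[[0,0,0],[0,0,-0.04],-0.2],[[0,0,0],[0,0,-0.05],-0.2],[[0,0,0],[0,0,-0.03],-0.2]]'
python3 -c "
from h import *
go(.4868,-.3363,.175,170.2)"
```

```text
time: 46.88
position: [0.6435, 0.0455, 0.1741]
tool_rot: [2.148, 2.291, 0.004]
ft_force: [0.2, 0.7, -0.2]
grip_width: 0.602
t 46.88 psi 93.68 pos [0.6435 0.0455 0.1741] F [ 0.2  0.7 -0.2] grip 0.602 j7 -0.29
  turn [ 1.800e-01  6.000e-02 -7.652e+01] n>=7.2 | shift [ 0.0894 -0.4029 -0.0009] n>=6.6
```

```bash
python3 -m pendant '[[[0.2,0,-9.5],[0,0,0],-0.2],[[0,0,-9.6],[0,0,0],-0.2],[[0,0,-9.6],[0,0,0],-0.2],[[0,0,-9.6],[0,0,0],-0.2],[[0,0,-9.6],[0,0,0],-0.2],[[0,0,-9.6],[0,0,0],-0.2],[[0,0,-9.6],[0,0,0],-0.2],[[0,0,-9.4],[0,0,0],-0.2]]'
python3 -m pendant '[[[0,0,0],[0.0128,-0.0576,0],-0.2],[[0,0,0],[0.0128,-0.0576,0],-0.2],[[0,0,0],[0.0128,-0.0576,0],-0.2],[[0,0,0],[0.0128,-0.0576,0],-0.2],[[0,0,0],[0.0128,-0.0576,0],-0.2],[[0,0,0],[0.0128,-0.0576,0],-0.2],[[0,0,0],[0.0128,-0.0573,0],-0.2],[[0,0,0],[0,0,0],-0.2]]'
python3 -m pendant '[[[0,0,0],[0,0,0],-0.2]]'
python3 - <<'E'
from h import *
for n in("side","top"):
    d=cam(n); print(n)
    for r in rects(d,.013,.034,(.56,.72,-.2,.40)): print(r[0],r[2],r[4])
    for r in rects(d,.04,.065,(.56,.72,-.2,.20)): print(r[0],r[2],r[4])
    if n=="side": crop(d,270,150,400,290,'b3.png',4)
    else:
        im=rectify(d,.56,.74,-.21,.19,.026,.0005); cv2.imwrite("pics/plate2.png",im[:,:,::-1])
go(.4868,-.3363,.088,170.5)
E
```

```text
time: 47.88
position: [0.6426, 0.045, 0.1713]
tool_rot: [-0.261, -3.127, -0.0]
ft_force: [0.3, -0.1, 0.4]
grip_width: 0.599
time: 48.88
position: [0.482, -0.3435, 0.1708]
tool_rot: [-0.286, -3.123, 0.002]
ft_force: [0.4, 0.7, -0.5]
grip_width: 0.601
time: 49.0
position: [0.4856, -0.3362, 0.1716]
tool_rot: [-0.27, -3.127, -0.002]
ft_force: [-0.4, 0.8, -0.1]
grip_width: 0.602
side
(np.float64(341.5), np.float64(243.9)) [ 0.6503 -0.0853  0.0248] [array([650.4, -60.9]), array([ 60.3, 248.8]), np.float64(1.0)]
(np.float64(324.1), np.float64(200.0)) [0.6463 0.0389 0.0539] [array([645.5,  43. ]), array([23.6, 25.6]), np.float64(10.0)]
top
(np.float64(307.3), np.float64(175.6)) [ 0.648  -0.0624  0.0254] [array([649.7, -60.8]), array([ 71. , 243.8]), np.float64(3.8)]
(np.float64(175.1), np.float64(183.5)) [0.6307 0.2933 0.0232] [array([631.1, 293.7]), array([52.9, 51. ]), np.float64(44.9)]
(np.float64(267.3), np.float64(175.5)) [0.6407 0.0449 0.0581] [array([641.7,  45.1]), array([29.2, 21.7]), np.float64(3.3)]
t 49.10 psi 170.33 pos [ 0.4864 -0.3347  0.1718] F [ 0.7 -0.3 -0.4] grip 0.596 j7 1.63
  turn [ 0.03 -0.19 -0.17] n>=0.0 | shift [-0.0006 -0.0015  0.0838] n>=1.3
```

View pics/b3.png

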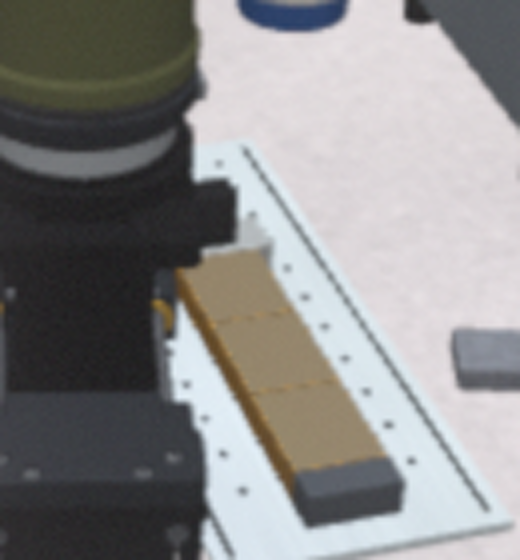

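View pics/plate2.png

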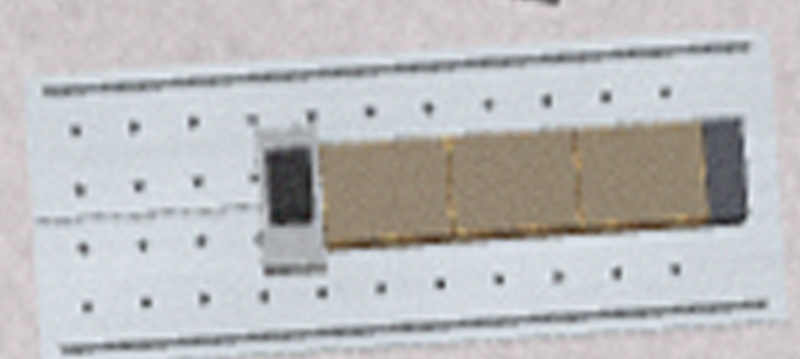

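```bash
python3 -m pendant '[[[0,-0.2,-0.1],[-0.0006,-0.0015,0.04],-0.2],[[0,0,0],[0,0,0.03],-0.2],[[0,0,0],[0,0,0.012],-0.2],[[0,0,0],[0,0,0],-0.2],[[0,0,0],[0,0,0],0.5],[[0,0,0],[0,0,0],1],[[0,0,0],[0,0,0],1],[[0,0,0],[0,0,0],1]]' 40
python3 -m pendant '[[[0,0,0],[0,0,0],1],[[0,0,0],[0,0,0],1],[[0,0,0],[0,0,0],1],[[0,0,0],[0,0,0],1]]'
python3 -c "
from h import *
go(.4868,-.3363,.088,32.8);print(monitor.get_state()['torque'])"
```

```text
time: 50.1
position: [0.4858, -0.3382, 0.0899]
tool_rot: [0.266, 3.13, -0.0]
ft_force: [0.6, -0.4, 1.0]
grip_width: 0.233
time: 50.6
position: [0.4861, -0.3364, 0.0897]
tool_rot: [-0.265, -3.13, -0.003]
ft_force: [-0.4, 5.7, 4.0]
grip_width: 0.13
t 50.60 psi 170.34 pos [ 0.4861 -0.3364  0.0897] F [-0.4  5.7  4. ] grip 0.130 j7 1.58
  turn [ 1.0000e-02 -1.5000e-01  1.3754e+02] n>=12.9 | shift [0.0006 0.0003 0.0017] n>=0.0
[ 1.3467651   0.01291625 -0.02386911]
```

```bash
python3 -m pendant '[[[0,0,0],[0.0005,0.0018,0.001],1],[[0,0,9],[0,0,0],1],[[0,0,10],[0,0,0],1],[[0,0,10],[0,0,0],1],[[0,0,10],[0,0,0],1],[[0,0,10],[0,0,0],1],[[0,0,10],[0,0,0],1],[[0,0,10],[0,0,0],1]]' 50
python3 -m pendant '[[[0,0,10],[0,0,0],1],[[0,0,10],[0,0,0],1],[[0,0,10],[0,0,0],1],[[0,0,10],[0,0,0],1],[[0,0,10],[0,0,0],1],[[0,0,10],[0,0,0],1],[[0,0,8.5],[0,0,0],1],[[0,0,0],[0,0,0],1]]'
python3 -m pendant '[[[0,0,0],[0,0,0],1],[[0,0,0],[0,0,0],1]]'
python3 -c "
from h import *
go(.4868,-.3363,.088,32.8);print(monitor.get_state()['torque'])"
```

```text
time: 51.6
position: [0.487, -0.3353, 0.0897]
tool_rot: [1.997, 2.423, 0.002]
ft_force: [1.2, 3.9, 4.8]
grip_width: 0.137
time: 52.6
position: [0.4882, -0.3359, 0.0897]
tool_rot: [3.011, 0.888, 0.006]
ft_force: [4.3, 2.1, 1.1]
grip_width: 0.134
time: 52.85
position: [0.4882, -0.3359, 0.0897]
tool_rot: [3.011, 0.89, 0.007]
ft_force: [4.9, 2.8, 2.3]
grip_width: 0.133
t 52.85 psi 32.93 pos [ 0.4882 -0.3359  0.0897] F [4.9 2.8 2.3] grip 0.133 j7 -0.62
  turn [ 0.19 -0.2   0.13] n>=0.0 | shift [-0.0014 -0.0004  0.0017] n>=0.0
[ 0.64445498 -1.01087797 -0.02757706]
```

```bash
python3 -m pendant '[[[0,0,0],[0,0,0],0.5],[[0,0,0],[0,0,0],-0.3],[[0,0,0],[0,0,0],-0.3],[[0,0,0],[0,0,0],-0.3],[[0,0,0],[0,0,-0.03],-0.3],[[0,0,0],[0,0,-0.05],-0.3],[[0,0,0],[0,0,-0.04],-0.3],[[0,0,0],[0,0,0],-0.3]]'
python3 -c "
from h import *
go(.30,-.55,.22)"
```

```text
time: 53.85
position: [0.4875, -0.3372, 0.2125]
tool_rot: [3.008, 0.885, 0.006]
ft_force: [0.8, -1.1, -0.6]
grip_width: 0.652
t 53.85 psi 32.78 pos [ 0.4875 -0.3372  0.2125] F [ 0.8 -1.1 -0.6] grip 0.652 j7 -0.56
  turn [ 0.38 -0.11 -0.  ] n>=0.0 | shift [-0.2728  0.0774 -0.0075] n>=4.5
```

```bash
python3 -m pendant '[[[0,0,0],[-0.05,0.014,0],-0.3],[[0,0,0],[-0.05,0.014,0],-0.3],[[0,0,0],[-0.05,0.014,0],-0.3],[[0,0,0],[-0.05,0.014,0],-0.3],[[0,0,0],[-0.05,0.014,0],-0.3],[[0,0,0],[0,0,0],-0.3],[[0,0,0],[0,0,0],-0.3]]'
python3 - <<'E'
from h import *
for n in("side","top"):
    d=cam(n); print(n)
    for r in rects(d,.013,.034,(.56,.72,-.2,.40)): print(r[0],r[2],r[4])
    for r in rects(d,.04,.065,(.56,.72,-.2,.20)): print(r[0],r[2],r[4])
    for r in rects(d,.076,.1,(.43,.55,-.40,-.27)): print("dial",r[0],r[2],r[4])
    cv2.imwrite(f"pics/f_{n}.png",d["color"][:,:,::-1])
    if n=="top": crop(d,380,190,460,270,"dialf.png",8)
    else: crop(d,250,300,330,380,"dialfs.png",6)
E
```

```text
time: 54.72
position: [0.3134, -0.5295, 0.2074]
tool_rot: [-3.012, -0.886, -0.0]
ft_force: [0.8, -0.2, -0.2]
grip_width: 0.654
side
(np.float64(282.1), np.float64(154.5)) [0.612  0.35   0.0145] [array([611.7, 350.2]), array([ 9.9, 27.8]), np.float64(79.4)]
(np.float64(293.5), np.float64(161.7)) [0.6306 0.2875 0.0226] [array([631.4, 291.8]), array([57.4, 51. ]), np.float64(77.9)]
(np.float64(339.2), np.float64(241.5)) [ 0.6478 -0.0758  0.0247] [array([651.5, -62. ]), array([ 72.7, 245.7]), np.float64(4.6)]
(np.float64(321.8), np.float64(200.2)) [0.6412 0.0395 0.0534] [array([641.7,  46. ]), array([30.1, 31.1]), np.float64(4.0)]
dial (np.float64(289.0), np.float64(319.8)) [ 0.4863 -0.34    0.0878] [array([ 487.6, -337.4]), array([50.2, 13.8]), np.float64(31.8)]
top
(np.float64(307.5), np.float64(175.6)) [ 0.6479 -0.0626  0.0254] [array([648.4, -61. ]), array([ 70.7, 244. ]), np.float64(3.5)]
(np.float64(175.1), np.float64(183.4)) [0.6309 0.2935 0.023 ] [array([631.1, 293.7]), array([54.6, 51.1]), np.float64(44.7)]
(np.float64(177.4), np.float64(199.4)) [0.5886 0.2875 0.0158] [array([588.2, 287.5]), array([24.3,  3.8]), np.float64(89.5)]
(np.float64(267.3), np.float64(175.4)) [0.6407 0.0448 0.0581] [array([642.6,  45.6]), array([21. , 32.3]), np.float64(89.5)]
dial (np.float64(420.2), np.float64(230.2)) [ 0.4868 -0.3349  0.0901] [array([ 487.5, -336. ]), array([47.6, 13.1]), np.float64(34.8)]
```

View pics/f_side.png

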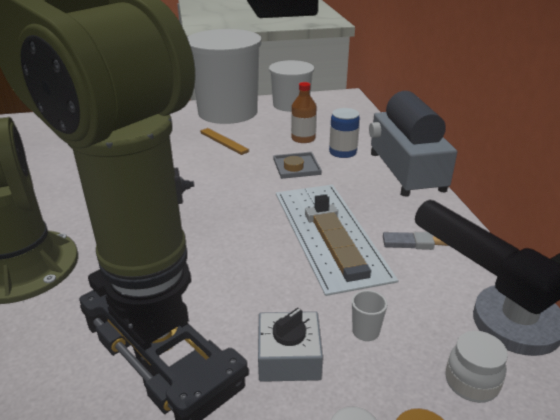

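View pics/dialf.png

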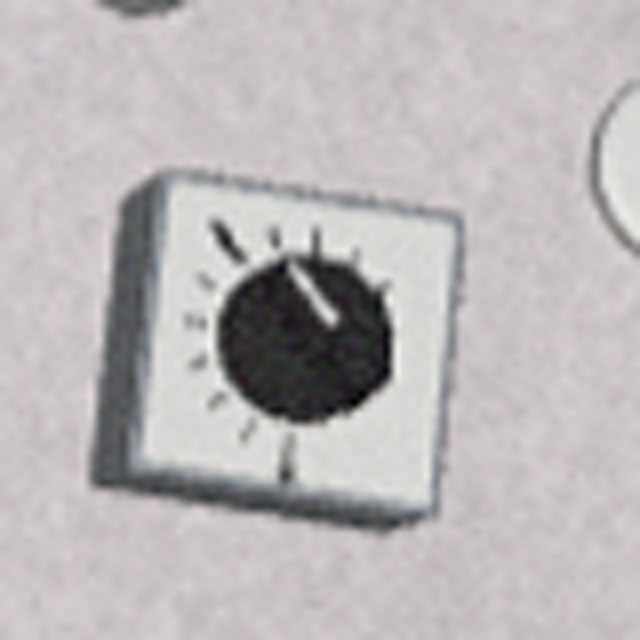

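View pics/dialfs.png

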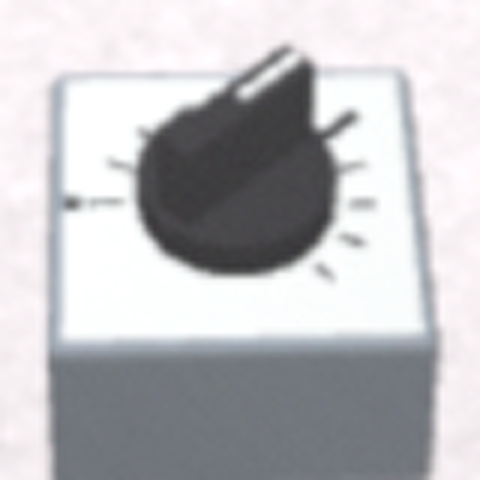

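```bash
python3 -c "
from bench import order
print(order.close_job())"
```

```text
the job is handed in; nothing more can be done
None
```

I did every step in the order asked and handed the job in at about 55 s. `close_job` gave no verdict.

- **Dial off:** I turned the dial back until I felt the end stop, with the torque rising to about 0.4 N m. The side picture showed the pointer on the dotted mark.
- **Disc:** It lies flat in the tray, about 12 mm from the tray's centre (the limit is 30 mm). Its top is at 23 mm, as it should be.
- **Row:** The three panels there were went in from the stop block, and the bar closed the row. I pressed each one home until the wrist force reached about 6–7 N. From the stop block to the end of the bar the row measures 244.0 mm in the last top view; with no gaps it would be 244 mm. It lies at 3.5–3.8° in the top view (3.67° for the plate), and the bar is within about 2 mm of the centre line.
- **Dial to the long mark:** I turned it 137.5° in one grip. In the last top picture the pointer line is parallel to the long mark, about 35.5° against 36°. The bar's fitted angle came out at 31.8° from the side camera and 34.8° from the top camera. For 2.4 rad it should be about 33°, so both fall within the allowed 7.4°.
- **Cup and arm:** The cup is upright and the arm stands clear of everything.

In the last side view the row's fitted angle was 4.6°, because that fit also takes in the side faces. No check failed, and I saw no knocked piece and no slipping grip.

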